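# Tip the die pillars out of their bucket

## Robot

A 6-joint arm with a two-finger parallel gripper is mounted at the origin on a cart in front of the work surface, level with it; the furniture and walls round the work are solid. World frame = base frame: x ahead of the robot, y to its left, z up, the work surface at z = 0. Lengths are in m, angles in rad, forces in N, time in s.
With the tool pointing down it reaches from about 0.4 to 0.825 m from the base axis. Payload 7 kg.
Tool frame: the origin (TCP) lies at the very end of the fingers, on their centre line; the grasp point (between the pads) lies 19 mm behind it; z points along the fingers, y is the line along which they close (so a half turn about z gives the same grasp; the last joint's range is limited). The gripper opens to 88 mm and grips with 3 to 60 N. Pads are 19 mm wide; open, the fingers measure 130 mm over their backs; the gripper's body (78 mm by 193 mm) begins 47 mm behind the grasp point.
Start: joints at [1.519, 0.359, 0.012, 0, -1.224, -0.288], TCP at [0.225, 0.636, 0.227] pointing down, gripper open.
Joint ranges: [-3.07, 3.07], [-1.43, 2.12], [-1.02, 1.25], [-3.03, 1.67], [-3.05, -0], [-3.03, 3.03]. Speed limits (rad/s): [2.39, 2.39, 3.01, 3.14, 3.14, 3.14].

## Interface

Orientations are given as [roll, pitch, yaw] about the fixed x, y, z axes, in that order (R = Rz(yaw) Ry(pitch) Rx(roll)).
In Python, from station import * gives the robot as it stands.
- The arm moves only by the tool servo_tool, never from a script. Its argument "moves" is a list of rows, each an object of numbers: "jaw": the opening, from 0 (shut) to 1 (fully open); "dx", "dy", "dz": the shift along the world's x, y, z in m; "roll": the turn about the world's z in degrees. A call has exactly 10 rows; each row shifts and turns the commanded pose from where the row before left it; what a row does not reach is not made up. A row lasts 1/8 s, in which the tool goes at most 62.5 mm and 10.7 degrees, less where a joint would pass 70% of its speed; a pose out of reach is approached as far as the arm can. A call with a gripper value outside its range is refused whole. The fingers move at their own pace and stop on an object; "newtons" is the grip in N (left out, the last holds). Time passes only in rows, so rows that do not move let the fingers close, or fill a call up. It gives the time, the measured TCP pose, the force, the opening and the grip force at its end, in the units of the state.
- get_state(): the state, without advancing time (a new reading comes with each control period).
- grab_frame(name): name is "scene" or "top" or "wrist"; returns (picture, depth): 384x512x3 uint8, red, green, blue; 384x512 float32, m along the optical axis (not along the pixel's ray), 0 where there is no reading.
- calibration(name): a dict with "intrinsics" (3x3 intrinsics, pixels), "R" (3x3) and "t" (3): a world point X has camera coordinates R X + t. Camera axes: x right, y down, z forward; pixel columns grow to the right and rows downward; lengths in m; the calibration is good to about 2 mm. The wrist camera is an equidistant fisheye: a pixel r from the principal point sees the ray r / f radians off the axis. A picture is of the moment at which its call begins: read the wrist's pose just before it. calibration takes no time and is no camera call; for the wrist camera it gives the pose at the moment of the call.
- job_done(): hands the job in; it is judged then, once.
The state is a dict: "t": time; "q": joint angles; "qd": joint speeds; "joint_efforts": joint torques, N m; "eef_pos": TCP position; "ee_rot": TCP orientation; "force": force on the tool from outside, world axes, zero at the start; "moment": the same for the moment, N m; "width": finger opening in m; "gripper_force": force on a finger pad.
Only numpy, scipy, OpenCV 4.12 (cv2) and the standard library are available. Lean on these libraries where they do the work, as an engineer would, in place of code of your own. Each camera call takes 0.05 s, during which the arm holds its last target. There are 200 camera calls.

## Task

Get the four die pillars out of their steel bucket and into the shallow steel tray, ready for the next die change: lift the filled bucket out of its rack, stand it upright on the bare worktop and let go of it, so that you can take a fresh, slanted hold from behind with which it can be turned right over. Tip it with its pouring edge a hand's breadth or less above the tray until all four pillars have slid out into the tray, then stand the empty bucket upright on the bare worktop, not back in the rack. Leave the other bucket, the jar and the sealing die where they are.

Things in the scene. Friction and masses are not known exactly. Their poses are not given: they have to be found in the camera images.
- rack: fixed grey sheet-steel stand, 250 mm wide (y), two pockets side by side, centres at (0, +-57.5) mm. Origin on the worktop midway between them, +x is the open front. Floor pan 4 mm thick; louvred back panel 140 mm high, its face at x = -42 mm; pocket guides 22 mm high, 71 mm apart; front kerb x = 57 to 60 mm, 20 mm high; side gussets at the ends reach to x = -12 mm.
- bucket: the filled bucket, bare sheet steel, 2.5 mm walls, 250 g empty, 95 mm high; stands in either pocket, its back to the panel. Origin: centre of the base's underside; +x is the pouring direction, +z up. Flat parallel sides 62 mm apart (y = +-31 mm): grip across these. Upright back wall at x = -37 mm; base x = -37 to +37 mm; the front wall slopes outward, 27 degrees from upright.
- bucket_lip (a point): middle of the bucket's pouring edge (top of the sloping front wall), at (85, 0, 95) mm in the bucket's frame
- spare_bucket: a second bucket of the same make, empty, in the rack's other pocket; same frame and sizes; to be left alone
- pillar_1: one of four bare aluminium hexagonal pillars, 24 mm across flats, 60 mm long, about 80 g; origin at its centre, x along it. They lie in the bucket in two layers of two, along the bucket's x, up to about 52 mm above its base
- pillar_2: another such pillar; origin at its centre, x along it
- pillar_3: another such pillar; origin at its centre, x along it
- pillar_4: another such pillar; origin at its centre, x along it
- tray: fixed shallow stainless tray with an open top, 160 mm (x) by 300 mm (y), 24 mm high, with a rolled rim; origin at the centre of its underside, z up. Floor and walls 3 mm thick (inside 154 by 294 mm). The worktop between rack and tray is bare from 0.38 to 0.64 m ahead of the robot.
- capsule_jar: screw-cap jar with white cap, 52 mm wide, 72 mm high, standing loose; origin at the centre of its underside; to be left alone
- die: aluminium sealing die, flat block 98x62x22 mm with eight ring outlines on top, lying loose; origin at the centre of its underside; to be left alone

How it is judged:
By the outcome, as a careful person would: the job done as asked, in the order asked, and still so for the second after the job is handed in, with the robot touching nothing.
It also fails if it takes over 58 s, if anything falls off the work surface, if the arm or the gripper's body presses on something with over 40 N, if the wrist force passes 120 N, or if a joint passes its speed limit or range.

## Working session

There is one attempt and no reset: what is moved stays moved. The work goes in short steps, Python scripts to look and compute and a tool call to move; the robot and the scene stay as the last step left them, time stands still between calls to the robot, and variables do not carry over. Pictures are saved under pics/ and viewed, at most 10 in all, crops included, and the job is handed in when it is done.

Besides the shell and the picture viewer there is one more tool, called as name(argument=value, ...) on one line, values as JSON. servo_tool: Moves the arm, as the interface text tells. Its arguments: {"type":"object","properties":{"moves":{"type":"array","items":{"type":"object","properties":{"jaw":{"type":"number"},"dx":{"type":"number"},"dy":{"type":"number"},"dz":{"type":"number"},"roll":{"type":"number"}}}},"newtons":{"type":"number"}},"required":["moves"]}

```bash
ls; mkdir -p pics; python3 - <<'E'
from station import *
import cv2,numpy as np
for n in("top","scene"):
    p,d=grab_frame(n); np.savez("/tmp/"+n,p=p,d=d); 
    c=calibration(n); print(n,c["intrinsics"].round(1).tolist() if hasattr(c["intrinsics"],'round') else c["intrinsics"],np.round(c["R"],3).tolist(),np.round(c["t"],3))
    cv2.imwrite(f"pics/{n}0.png",cv2.resize(p[:,:,::-1],(800,600),interpolation=cv2.INTER_CUBIC))
s=get_state();print(s)
E
```

```text
pics
top [[478.9, 0.0, 273.5], [0.0, 478.9, 190.7], [0.0, 0.0, 1.0]] [[-0.017, -1.0, -0.006], [-0.987, 0.018, -0.158], [0.158, 0.003, -0.987]] [0.016 0.59  0.993]
scene [[410.0, 0.0, 262.6], [0.0, 410.0, 191.4], [0.0, 0.0, 1.0]] [[0.425, -0.905, -0.016], [-0.441, -0.192, -0.877], [0.79, 0.38, -0.481]] [-0.263  0.352  0.527]
{'t': 0.1, 'q': array([ 1.51907843e+00,  3.59327484e-01,  1.11417316e-02, -3.41711330e-04,
       -1.22410822e+00, -2.88125177e-01]), 'qd': array([ 3.10109818e-04, -1.24572117e-03,  5.90612997e-05, -4.05078504e-04,
       -2.58630216e-04,  3.38583343e-04]), 'joint_efforts': array([-6.71007692e-04, -5.84166527e+01,  2.93750560e+01,  7.01538071e+00,
        1.01177866e-02, -5.57557746e-05]), 'eef_pos': array([0.22485543, 0.6359683 , 0.22569869]), 'ee_rot': array([ 3.14006546e+00, -1.17601839e-04, -3.39959337e-01]), 'force': array([-0.18782701, -0.50246689, -0.13668328]), 'moment': array([-0.07435966,  0.04417722,  0.01705768]), 'gripper_force': 0.0, 'width': 0.08805246318938463}
```

View pics/top0.png

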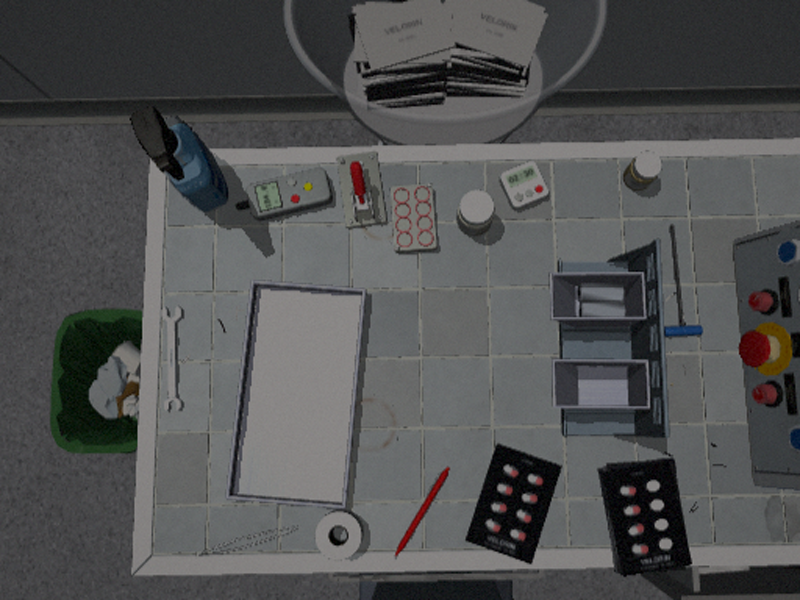

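View pics/scene0.png

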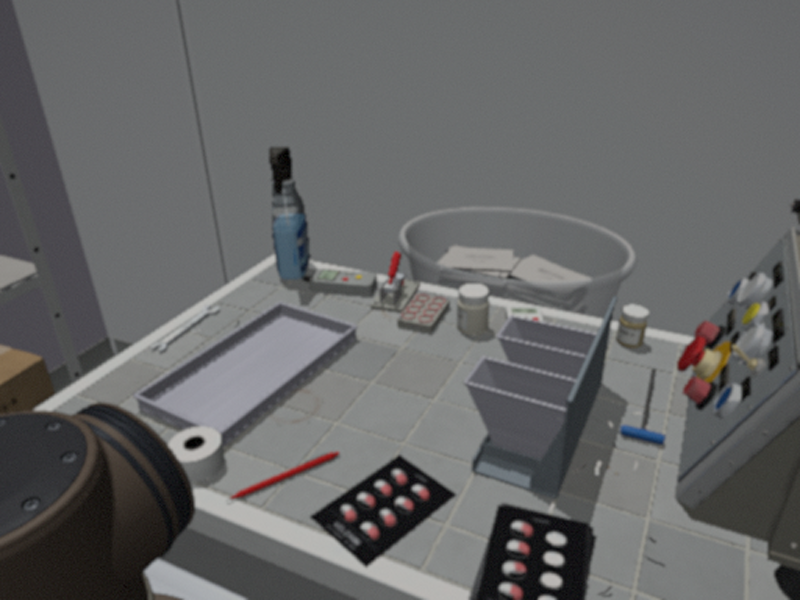

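```bash
cat > h.py <<'E'
from station import *
import cv2,numpy as np
from scipy.spatial.transform import Rotation as Ro
def bp(name,px,z,scale=1.5625):
    c=calibration(name);K=np.array(c["intrinsics"]);R=np.array(c["R"]);t=np.array(c["t"])
    px=(np.atleast_2d(px)+.5)/scale-.5
    r=np.c_[(px-K[:2,2])/K[0,0],np.ones(len(px))]@R; o=-R.T@t
    return o+r*((z-o[2])/r[:,2])[:,None]
def cloud(name,d):
    c=calibration(name);K=np.array(c["intrinsics"]);R=np.array(c["R"]);t=np.array(c["t"])
    v,u=np.mgrid[:d.shape[0],:d.shape[1]]
    P=np.stack([(u-K[0,2])/K[0,0]*d,(v-K[1,2])/K[1,1]*d,d],-1)
    return (P-t)@R
E
python3 - <<'E'
from h import *
np.set_printoptions(precision=4,suppress=True)
print("far",bp("top",[(554,274),(558,320),(646,318),(644,272)],.099))
print("near",bp("top",[(554,360),(556,408),(648,407),(648,360)],.099))
print("panel",bp("top",[(659,240),(664,435)],.14))
print("tray",bp("top",[(253,283),(368,290),(343,507),(229,498)],.024))
print("jar",bp("top",[(477,200)],.072),"die",bp("top",[(391,185),(436,187),(437,250),(393,248)],.022))
d=np.load("/tmp/top.npz")["d"];P=cloud("top",d)
# rim points fit: z within .092..106 in region
def rect(lo,hi,zl,zh):
    m=(P[...,2]>zl)&(P[...,2]<zh)&(d>0)
    for k in(0,1): m&=(P[...,k]>lo[k])&(P[...,k]<hi[k])
    q=P[m][:,:2].astype(np.float32); r=cv2.minAreaRect(q); print(len(q),r,cv2.boxPoints(r).tolist()); 
b=bp("top",[(600,297)],.099)[0];print(b)
rect((b[0]-.06,b[1]-.07),(b[0]+.05,b[1]+.1),.09,.108)
m=(P[...,2]>.03)&(P[...,2]<.08)&(abs(P[...,0]-b[0])<.025)&(abs(P[...,1]-b[1])<.05);print("pillars z",np.percentile(P[m][:,2],[5,50,95]),P[m].mean(0))
E
```

```text
far [[ 0.6119 -0.1625  0.099 ]
 [ 0.5504 -0.165   0.099 ]
 [ 0.551  -0.2804  0.099 ]
 [ 0.6124 -0.2817  0.099 ]]
near [[ 0.4981 -0.1575  0.099 ]
 [ 0.4363 -0.1574  0.099 ]
 [ 0.4355 -0.2757  0.099 ]
 [ 0.4959 -0.2795  0.099 ]]
panel [[ 0.6458 -0.2914  0.14  ]
 [ 0.4009 -0.2814  0.14  ]]
tray [[0.621  0.2544 0.024 ]
 [0.6079 0.0903 0.024 ]
 [0.3089 0.1258 0.024 ]
 [0.3234 0.2814 0.024 ]]
jar [[ 0.7232 -0.0652  0.072 ]] die [[ 0.763   0.0562  0.022 ]
 [ 0.7587 -0.0094  0.022 ]
 [ 0.6647 -0.009   0.022 ]
 [ 0.6689  0.0542  0.022 ]]
[ 0.5799 -0.2217  0.099 ]
538 ((0.5768229961395264, -0.22049270570278168), (0.13045306503772736, 0.10838167369365692), 88.83659362792969) [[0.5213189721107483, -0.2846055030822754], [0.6296783089637756, -0.2868060767650604], [0.6323270201683044, -0.15637990832328796], [0.5239676833152771, -0.15417933464050293]]
pillars z [0.0396 0.0531 0.0645] [ 0.5828 -0.2239  0.0526]
```

servo_tool(moves=[{"dx": 0.02, "dy": -0.05, "roll": -10}, {"dx": 0.02, "dy": -0.05, "roll": -10}, {"dx": 0.02, "dy": -0.05, "roll": -10}, {"dx": 0.02, "dy": -0.05, "roll": -10}, {"dx": 0.02, "dy": -0.05, "roll": -10}, {"dx": 0.02, "dy": -0.05, "roll": -10}, {"dx": 0.02, "dy": -0.05, "roll": -10}, {"dx": 0.02, "dy": -0.05, "roll": -2}, {"dx": 0.02, "dy": -0.05}, {"dx": 0.02, "dy": -0.05, "jaw": 1}], newtons=60)

```text
$.moves[0]: bad value
```

servo_tool(moves=[{"dx": 0.02, "dy": -0.05, "dz": 0, "roll": -10, "jaw": 1}, {"dx": 0.02, "dy": -0.05, "dz": 0, "roll": -10, "jaw": 1}, {"dx": 0.02, "dy": -0.05, "dz": 0, "roll": -10, "jaw": 1}, {"dx": 0.02, "dy": -0.05, "dz": 0, "roll": -10, "jaw": 1}, {"dx": 0.02, "dy": -0.05, "dz": 0, "roll": -10, "jaw": 1}, {"dx": 0.02, "dy": -0.05, "dz": 0, "roll": -10, "jaw": 1}, {"dx": 0.02, "dy": -0.05, "dz": 0, "roll": -10, "jaw": 1}, {"dx": 0.02, "dy": -0.05, "dz": 0, "roll": -2, "jaw": 1}, {"dx": 0.02, "dy": -0.05, "dz": 0, "roll": 0, "jaw": 1}, {"dx": 0.02, "dy": -0.05, "dz": 0, "roll": 0, "jaw": 1}], newtons=60)

```text
t: 1.35
eef_pos: [0.4251, 0.1347, 0.2266]
ee_rot: [-3.141, 0.0, -1.596]
force: [0.7, 0.2, 0.3]
width: 0.0875
gripper_force: 0.0
```

servo_tool(moves=[{"dx": 0.022, "dy": -0.052, "dz": 0, "roll": 0, "jaw": 1}, {"dx": 0.022, "dy": -0.052, "dz": 0, "roll": 0, "jaw": 1}, {"dx": 0.022, "dy": -0.052, "dz": 0, "roll": 0, "jaw": 1}, {"dx": 0.022, "dy": -0.052, "dz": 0, "roll": 0, "jaw": 1}, {"dx": 0.022, "dy": -0.052, "dz": 0, "roll": 0, "jaw": 1}, {"dx": 0.022, "dy": -0.052, "dz": 0, "roll": 0, "jaw": 1}, {"dx": 0.024, "dy": -0.055, "dz": 0, "roll": 0, "jaw": 1}, {"dx": 0, "dy": 0, "dz": -0.03, "roll": 0, "jaw": 1}, {"dx": 0, "dy": 0, "dz": -0.03, "roll": 0, "jaw": 1}, {"dx": 0, "dy": 0, "dz": -0.03, "roll": 0, "jaw": 1}])

```text
t: 2.6
eef_pos: [0.5806, -0.2309, 0.1351]
ee_rot: [3.141, 0.0, -1.597]
force: [-0.8, -0.6, -0.9]
width: 0.0877
gripper_force: 0.0
```

```bash
python3 - <<'E'
from h import *
p,d=grab_frame("wrist");cv2.imwrite("pics/w1.png",cv2.resize(p[:,:,::-1],(800,600)))
print(get_state()["eef_pos"],get_state()["q"])
E
```

```text
[ 0.57825192 -0.23007478  0.13070525] [-0.06640443  0.35204584 -0.22898071 -0.00189747 -0.99644224  0.04042299]
```

View pics/w1.png

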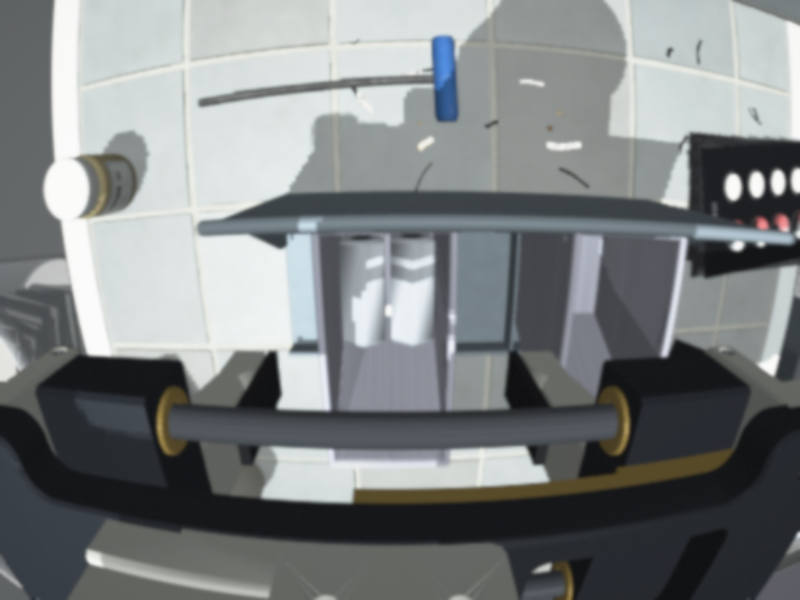

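servo_tool(moves=[{"dx": 0, "dy": 0, "dz": -0.03, "roll": 0, "jaw": 1}, {"dx": 0, "dy": 0, "dz": -0.03, "roll": 0, "jaw": 1}, {"dx": 0, "dy": 0, "dz": -0.02, "roll": 0, "jaw": 1}, {"dx": 0, "dy": 0, "dz": 0, "roll": 0, "jaw": 0.5}, {"dx": 0, "dy": 0, "dz": 0, "roll": 0, "jaw": 0.5}, {"dx": 0, "dy": 0, "dz": 0, "roll": 0, "jaw": 0.5}, {"dx": 0, "dy": 0, "dz": 0, "roll": 0, "jaw": 0.5}, {"dx": 0, "dy": 0, "dz": 0, "roll": 0, "jaw": 0.5}, {"dx": 0, "dy": 0, "dz": 0.02, "roll": 0, "jaw": 0.5}, {"dx": 0, "dy": 0, "dz": 0.03, "roll": 0, "jaw": 0.5}], newtons=60)

```text
t: 3.9
eef_pos: [0.5784, -0.23, 0.1046]
ee_rot: [3.136, 0.002, -1.597]
force: [-0.2, -0.7, -6.7]
width: 0.0616
gripper_force: 59.9
```

servo_tool(moves=[{"dx": -0.006, "dy": 0.015, "dz": 0.005, "roll": 0, "jaw": 0.5}, {"dx": -0.012, "dy": 0.033, "dz": 0, "roll": 0, "jaw": 0.5}, {"dx": -0.012, "dy": 0.033, "dz": 0, "roll": 0, "jaw": 0.5}, {"dx": -0.012, "dy": 0.033, "dz": 0, "roll": 0, "jaw": 0.5}, {"dx": -0.012, "dy": 0.033, "dz": 0, "roll": 0, "jaw": 0.5}, {"dx": -0.012, "dy": 0.033, "dz": 0, "roll": 0, "jaw": 0.5}, {"dx": -0.012, "dy": 0.032, "dz": -0.01, "roll": 0, "jaw": 0.5}, {"dx": 0, "dy": 0, "dz": -0.018, "roll": 0, "jaw": 0.5}, {"dx": 0, "dy": 0, "dz": -0.015, "roll": 0, "jaw": 0.5}, {"dx": 0, "dy": 0, "dz": 0, "roll": 0, "jaw": 0.5}])

```text
t: 5.15
eef_pos: [0.501, -0.0191, 0.0667]
ee_rot: [3.137, -0.001, -1.597]
force: [-0.5, 0.1, -6.0]
width: 0.0618
gripper_force: 59.9
```

```bash
python3 - <<'E'
from h import *
p,d=grab_frame("scene");cv2.imwrite("pics/s2.png",cv2.resize(p[100:320,150:480,::-1],(800,533),interpolation=cv2.INTER_CUBIC))
s=get_state();print(s["eef_pos"],s["ee_rot"],s["q"],s["force"])
E
```

```text
[ 0.50203582 -0.01907995  0.06766422] [ 3.13915732e+00 -8.42980591e-04 -1.59703776e+00] [ 3.53624649e-01  2.46038210e-01 -5.66393558e-01 -1.74193813e-04
 -7.60938866e-01 -3.79740804e-01] [ 1.42911803  0.10811898 -5.22226358]
```

View pics/s2.png

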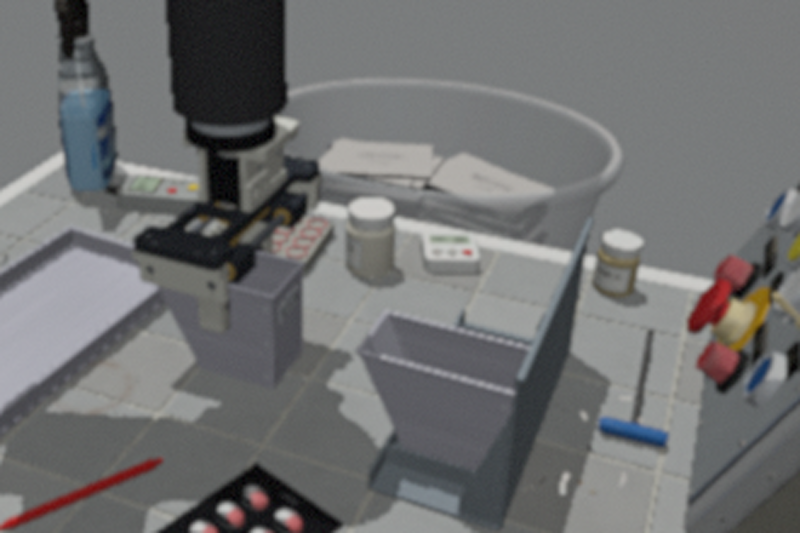

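servo_tool(moves=[{"dx": 0, "dy": 0, "dz": -0.008, "roll": 0, "jaw": 0.5}, {"dx": 0, "dy": 0, "dz": -0.006, "roll": 0, "jaw": 0.5}, {"dx": 0, "dy": 0, "dz": -0.003, "roll": 0, "jaw": 0.5}, {"dx": 0, "dy": 0, "dz": 0, "roll": 0, "jaw": 0.5}, {"dx": 0, "dy": 0, "dz": 0, "roll": 0, "jaw": 1}, {"dx": 0, "dy": 0, "dz": 0, "roll": 0, "jaw": 1}, {"dx": 0, "dy": 0, "dz": 0, "roll": 0, "jaw": 1}, {"dx": 0, "dy": 0, "dz": 0.03, "roll": 0, "jaw": 1}, {"dx": 0, "dy": 0, "dz": 0.06, "roll": 0, "jaw": 1}, {"dx": 0, "dy": 0, "dz": 0.06, "roll": 0, "jaw": 1}])

```text
t: 6.45
eef_pos: [0.5027, -0.0188, 0.203]
ee_rot: [3.141, -0.001, -1.596]
force: [1.7, 1.1, 0.1]
width: 0.0874
gripper_force: 0.0
```

servo_tool(moves=[{"dx": 0.06, "dy": 0, "dz": 0.02, "roll": 0, "jaw": 1}, {"dx": 0.06, "dy": 0, "dz": 0.02, "roll": 0, "jaw": 1}, {"dx": 0.06, "dy": 0, "dz": 0.02, "roll": 0, "jaw": 1}, {"dx": 0.06, "dy": 0, "dz": 0.02, "roll": 0, "jaw": 1}, {"dx": 0.06, "dy": 0, "dz": 0, "roll": 0, "jaw": 1}, {"dx": 0.06, "dy": 0, "dz": 0, "roll": 0, "jaw": 1}, {"dx": 0.06, "dy": 0, "dz": 0, "roll": 0, "jaw": 1}, {"dx": 0.06, "dy": 0, "dz": 0, "roll": 0, "jaw": 1}, {"dx": 0.06, "dy": 0, "dz": 0, "roll": 0, "jaw": 1}, {"dx": 0.06, "dy": 0, "dz": 0, "roll": 0, "jaw": 1}])

```text
t: 7.7
eef_pos: [1.012, -0.0171, 0.2392]
ee_rot: [-3.069, -0.009, -1.597]
force: [0.4, 0.6, -0.3]
width: 0.0878
gripper_force: 0.0
```

```bash
python3 - <<'E'
from h import *
s=get_state();print(s["eef_pos"],s["ee_rot"],s["q"],s["force"])
E
```

```text
[ 1.01202447 -0.01712467  0.23921029] [-3.06940744 -0.00890274 -1.59676288] [ 0.18266658  1.02689793  1.2479909   0.02390391 -1.7230536  -0.20387244] [ 0.4431616   0.63618818 -0.29248893]
```

servo_tool(moves=[{"dx": 0.06, "dy": 0, "dz": 0.03, "roll": 0, "jaw": 1}, {"dx": 0.06, "dy": 0, "dz": 0.03, "roll": 0, "jaw": 1}, {"dx": 0.06, "dy": 0, "dz": 0.03, "roll": 0, "jaw": 1}, {"dx": 0.06, "dy": 0, "dz": 0.03, "roll": 0, "jaw": 1}, {"dx": 0.06, "dy": 0, "dz": 0.03, "roll": 0, "jaw": 1}, {"dx": 0.06, "dy": 0, "dz": 0.03, "roll": 0, "jaw": 1}, {"dx": 0.06, "dy": 0, "dz": 0.03, "roll": 0, "jaw": 1}, {"dx": 0.06, "dy": 0, "dz": 0.03, "roll": 0, "jaw": 1}, {"dx": 0.06, "dy": 0, "dz": 0.03, "roll": 0, "jaw": 1}, {"dx": 0.06, "dy": 0, "dz": 0.03, "roll": 0, "jaw": 1}])

```text
t: 8.95
eef_pos: [1.165, -0.0127, 0.336]
ee_rot: [-2.601, -0.045, -1.609]
force: [-0.2, 0.8, -0.4]
width: 0.0878
gripper_force: 0.0
```

```bash
python3 - <<'E'
from h import *
s=get_state();print(s["eef_pos"],s["ee_rot"],s["q"],s["force"])
E
```

```text
[ 1.16495833 -0.0126765   0.33604942] [-2.60051859 -0.04536604 -1.60860702] [ 0.20561537  1.01081189  1.25048182  0.16907693 -1.29405941 -0.234091  ] [-0.18805839  0.76835627 -0.42436499]
```

```bash
cat > kin.py <<'E'
from h import *
from scipy.optimize import least_squares
D=[([1.51907843,.359327484,.0111417,-.00034,-1.224108,-.288125],[.22485543,.6359683,.22569869],[3.14006,-.0001,-.33996]),
([.353624649,.24603821,-.566393558,-.000174,-.760938866,-.379740804],[.50203582,-.01907995,.06766422],[3.139157,-.00084,-1.597038]),
([.18266658,1.02689793,1.2479909,.02390391,-1.7230536,-.20387244],[1.01202447,-.01712467,.23921029],[-3.069407,-.0089027,-1.596763]),
([.20561537,1.01081189,1.25048182,.16907693,-1.29405941,-.234091],[1.16495833,-.0126765,.33604942],[-2.60051859,-.04536604,-1.60860702])]
R_=lambda a,t:Ro.from_euler(a,t)
# base of tool: frame with x along tool; C maps tool axes
def fk(q,p,s4=1):
    r0,a,b,c,h,L,d,dw=p
    A=R_('z',q[0]);U=A*R_('y',q[1]);F=A*R_('y',q[1]-q[2]);W=F*R_('x',s4*q[3])*R_('y',-q[4])*R_('x',-q[5])
    pos=A.apply([r0,-d,h])+U.apply([0,0,a])+F.apply([b,-dw,c]) 
    wc=pos
    return wc+W.apply([L,0,0]),W,wc
def fit(s4):
    def res(p):
        e=[]
        for q,x,_ in D: e+=list((fk(q,p,s4)[0]-x)*1000)
        return np.array(e+list((p-P0)*.5))
    P0=np.array([.05,.4,.4,0,.3,.3,.19,0])
    return least_squares(res,P0)
def Cmat(p,s4):
    return [ (fk(q,p,s4)[1].inv()*R_('xyz',r)) for q,_,r in D]
if __name__=="__main__":
    np.set_printoptions(precision=4,suppress=True)
    for s4 in(1,-1):
        f=fit(s4);print(s4,f.x,np.abs(f.fun[:12]).max(),[c.as_rotvec().round(3) for c in Cmat(f.x,s4)])
    print(get_state()["t"])
E
python3 kin.py
```

```text
1 [-0.0055  0.5925  0.4937 -0.0275  0.1459  0.2766  0.2057  0.0157] 68.09245440279477 [array([-1.209,  1.209, -1.208]), array([-1.209,  1.209, -1.209]), array([-1.175,  1.239, -1.242]), array([-1.053,  1.334, -1.545])]
-1 [ 0.0025  0.5783  0.4743 -0.0075  0.2358  0.3807  0.1905  0.0005] 13.716837559452188 [array([-1.209,  1.209, -1.209]), array([-1.209,  1.209, -1.209]), array([-1.209,  1.209, -1.209]), array([-1.209,  1.209, -1.209])]
8.95
```

servo_tool(moves=[{"dx": -0.06, "dy": 0, "dz": 0.01, "roll": 0, "jaw": 1}, {"dx": -0.06, "dy": 0, "dz": 0.01, "roll": 0, "jaw": 1}, {"dx": -0.06, "dy": 0, "dz": 0.01, "roll": 0, "jaw": 1}, {"dx": -0.06, "dy": 0, "dz": 0.01, "roll": 0, "jaw": 1}, {"dx": -0.06, "dy": 0, "dz": 0.01, "roll": 0, "jaw": 1}, {"dx": -0.06, "dy": 0, "dz": 0, "roll": 0, "jaw": 1}, {"dx": -0.06, "dy": 0, "dz": 0, "roll": 0, "jaw": 1}, {"dx": -0.06, "dy": 0, "dz": 0, "roll": 0, "jaw": 1}, {"dx": -0.06, "dy": 0, "dz": 0, "roll": 0, "jaw": 1}, {"dx": -0.06, "dy": 0, "dz": 0, "roll": 0, "jaw": 1}])

```text
t: 10.2
eef_pos: [0.5992, -0.0122, 0.385]
ee_rot: [-2.6, -0.046, -1.61]
force: [0.0, 0.8, 0.9]
width: 0.0873
gripper_force: 0.0
```

```bash
python3 - <<'E'
from h import *
s=get_state();print(s["eef_pos"],s["ee_rot"],s["q"],s["force"])
E
```

```text
[ 0.59919297 -0.01217484  0.38503861] [-2.60041738 -0.04603978 -1.61041638] [ 0.47468434 -0.16222168 -0.50491203  0.40991675 -0.80675159 -0.72405105] [0.01449607 0.79649636 0.91024771]
```

```bash
python3 - <<'E'
import re
s=open('kin.py').read()
s=s.replace("-1.60860702])]","-1.60860702]),\n([.47468434,-.16222168,-.50491203,.40991675,-.80675159,-.72405105],[.59919297,-.01217484,.38503861],[-2.60041738,-.04603978,-1.61041638])]").replace("(p-P0)*.5","(p-P0)*.02").replace("[:12]","[:15]")
s=s.replace("for s4 in(1,-1)","for s4 in(-1,)")
open('kin.py','w').write(s)
E
python3 kin.py
python3 - <<'E'
from h import *
d=np.load("/tmp/scene.npz")["d"];P=cloud("scene",d)
for v,u in[(60,300),(60,200),(100,330),(150,300),(165,400),(60,100)]: print(v,u,d[v,u],P[v,u].round(2))
E
```

```text
-1 [-0.023   0.6137  0.4693  0.0371  0.2216  0.424   0.1879 -0.0042] 43.496903965513866 [array([-1.209,  1.209, -1.209]), array([-1.209,  1.209, -1.209]), array([-1.209,  1.209, -1.209]), array([-1.209,  1.209, -1.209]), array([-1.209,  1.209, -1.209])]
10.2
60 300 1.4472914 [1.26 0.15 0.27]
60 200 1.630347 [1.26 0.57 0.24]
100 330 1.4735777 [1.26 0.03 0.13]
150 300 1.5224513 [ 1.18  0.11 -0.04]
165 400 1.2776645 [ 1.08 -0.26  0.01]
60 100 1.844958 [1.26 1.11 0.2 ]
```

servo_tool(moves=[{"dx": 0.042, "dy": 0, "dz": 0.046, "roll": 0, "jaw": 1}, {"dx": 0.042, "dy": 0, "dz": 0.046, "roll": 0, "jaw": 1}, {"dx": 0.042, "dy": 0, "dz": 0.046, "roll": 0, "jaw": 1}, {"dx": 0.042, "dy": 0, "dz": 0.046, "roll": 0, "jaw": 1}, {"dx": 0.042, "dy": 0, "dz": 0.046, "roll": 0, "jaw": 1}, {"dx": 0.042, "dy": 0, "dz": 0.046, "roll": 0, "jaw": 1}, {"dx": 0.042, "dy": 0, "dz": 0.046, "roll": 0, "jaw": 1}, {"dx": 0.042, "dy": 0, "dz": 0.046, "roll": 0, "jaw": 1}, {"dx": 0.042, "dy": 0, "dz": 0.046, "roll": 0, "jaw": 1}, {"dx": 0.042, "dy": 0, "dz": 0.046, "roll": 0, "jaw": 1}])

```text
t: 11.45
eef_pos: [0.9243, -0.0094, 0.7269]
ee_rot: [-2.478, -0.06, -1.62]
force: [-0.5, -0.2, 0.8]
width: 0.0876
gripper_force: 0.0
```

```bash
python3 - <<'E'
from h import *
s=get_state();print(s["eef_pos"],s["ee_rot"],s["q"],s["force"])
print(Ro.from_euler('xyz',s["ee_rot"]).as_matrix()[:,2])
E
```

```text
[ 0.9242878  -0.00943147  0.72687959] [-2.4782801  -0.06008177 -1.61960555] [ 0.29951516  0.58589601  1.24977531  0.25769779 -1.61234162 -0.23366544] [-0.5338249  -0.20460572  0.79031109]
[ 0.61268867 -0.07729841 -0.78653516]
```

servo_tool(moves=[{"dx": -0.03, "dy": 0, "dz": -0.03, "roll": 10.5, "jaw": 1}, {"dx": -0.03, "dy": 0, "dz": -0.03, "roll": 10.5, "jaw": 1}, {"dx": -0.03, "dy": 0, "dz": -0.03, "roll": 10.5, "jaw": 1}, {"dx": -0.03, "dy": 0, "dz": -0.03, "roll": 10.5, "jaw": 1}, {"dx": -0.03, "dy": 0, "dz": -0.03, "roll": 10.5, "jaw": 1}, {"dx": -0.03, "dy": 0, "dz": -0.03, "roll": 10.5, "jaw": 1}, {"dx": -0.03, "dy": 0, "dz": -0.03, "roll": 10.5, "jaw": 1}, {"dx": -0.03, "dy": 0, "dz": -0.03, "roll": 10.5, "jaw": 1}, {"dx": -0.03, "dy": 0, "dz": -0.03, "roll": 10.5, "jaw": 1}, {"dx": -0.03, "dy": 0, "dz": -0.03, "roll": 10.5, "jaw": 1}])

```text
t: 12.7
eef_pos: [0.631, -0.0106, 0.4378]
ee_rot: [-2.477, -0.061, 0.179]
force: [0.1, 0.2, -0.4]
width: 0.0874
gripper_force: 0.0
```

```bash
cat > st.py <<'E'
from h import *
np.set_printoptions(precision=3,suppress=True)
s=get_state();M=Ro.from_euler('xyz',s["ee_rot"]).as_matrix()
print(s["t"],s["eef_pos"],"q",s["q"],"F",s["force"],s["width"]);print("t",M[:,2],"j",M[:,1])
E
python3 st.py
```

```text
12.7 [ 0.631 -0.011  0.438] q [-0.14   0.346  0.538 -0.68  -1.871  1.739] F [ 0.073  0.228 -0.421] 0.08735253986925105
t [-0.063  0.615 -0.786] j [ 0.177 -0.768 -0.615]
```

```bash
python3 - <<'E'
from h import *
M0=Ro.from_euler('xyz',[-2.477,-.061,.179])
for el in(0,15,35,60):
  n=np.array([np.cos(np.radians(el)),0,np.sin(np.radians(el))])
  for roll in range(0,91,10):
    M=Ro.from_euler('z',roll,degrees=True)*M0;out=None
    for k in range(120):
        R=M.as_matrix();t=R[:,2];j=R[:,1]
        if j[2]>0: out=(k,np.degrees(np.arccos(-t[2])).round(),np.degrees(np.arctan2(t[1],t[0])).round());break
        m=np.cross(t,n);m/=np.linalg.norm(m);M=Ro.from_rotvec(m*np.radians(1))*M
    print(el,roll,out)
E
```

```text
0 0 None
0 10 None
0 20 None
0 30 (87, np.float64(70.0), np.float64(14.0))
0 40 (61, np.float64(44.0), np.float64(35.0))
0 50 (49, np.float64(30.0), np.float64(51.0))
0 60 (43, np.float64(20.0), np.float64(64.0))
0 70 (40, np.float64(11.0), np.float64(74.0))
0 80 (39, np.float64(3.0), np.float64(75.0))
0 90 (40, np.float64(5.0), np.float64(-66.0))
15 0 None
15 10 None
15 20 None
15 30 None
15 40 (86, np.float64(69.0), np.float64(24.0))
15 50 (58, np.float64(41.0), np.float64(46.0))
15 60 (47, np.float64(26.0), np.float64(61.0))
15 70 (41, np.float64(14.0), np.float64(74.0))
15 80 (39, np.float64(4.0), np.float64(78.0))
15 90 (40, np.float64(6.0), np.float64(-71.0))
35 0 None
35 10 None
35 20 None
35 30 None
35 40 None
35 50 None
35 60 (69, np.float64(52.0), np.float64(52.0))
35 70 (47, np.float64(26.0), np.float64(71.0))
35 80 (39, np.float64(7.0), np.float64(84.0))
35 90 (42, np.float64(11.0), np.float64(-71.0))
60 0 None
60 10 None
60 20 None
60 30 None
60 40 None
60 50 None
60 60 None
60 70 None
60 80 None
60 90 None
```

servo_tool(moves=[{"dx": 0.03, "dy": 0, "dz": -0.05, "roll": 10, "jaw": 1}, {"dx": 0.03, "dy": 0, "dz": -0.05, "roll": 10, "jaw": 1}, {"dx": 0.03, "dy": 0, "dz": -0.05, "roll": 10, "jaw": 1}, {"dx": 0.03, "dy": 0, "dz": -0.05, "roll": 10, "jaw": 1}, {"dx": 0.06, "dy": 0, "dz": 0, "roll": 0, "jaw": 1}, {"dx": 0.06, "dy": 0, "dz": 0, "roll": 0, "jaw": 1}, {"dx": 0.06, "dy": 0, "dz": 0, "roll": 0, "jaw": 1}, {"dx": 0.06, "dy": 0, "dz": 0.01, "roll": 0, "jaw": 1}, {"dx": 0.06, "dy": 0, "dz": 0.01, "roll": 0, "jaw": 1}, {"dx": 0.06, "dy": 0, "dz": 0.01, "roll": 0, "jaw": 1}])

```text
t: 13.95
eef_pos: [0.8887, 0.0239, 0.1943]
ee_rot: [-2.607, -0.157, 0.805]
force: [0.4, 0.4, -0.6]
width: 0.0874
gripper_force: 0.0
```

```bash
python3 st.py
```

```text
13.95 [0.889 0.024 0.194] q [ 0.019  1.029  1.251 -0.533 -2.032  2.216] F [ 0.357  0.412 -0.592] 0.08743064751807483
t [-0.274  0.45  -0.85 ] j [ 0.675 -0.539 -0.503]
```

servo_tool(moves=[{"dx": 0.06, "dy": 0, "dz": 0.01, "roll": 0, "jaw": 1}, {"dx": 0.06, "dy": 0, "dz": 0.01, "roll": 0, "jaw": 1}, {"dx": 0.06, "dy": 0, "dz": 0.01, "roll": 0, "jaw": 1}, {"dx": 0.06, "dy": 0, "dz": 0.01, "roll": 0, "jaw": 1}, {"dx": 0.06, "dy": 0, "dz": 0.01, "roll": 0, "jaw": 1}, {"dx": 0.06, "dy": 0, "dz": 0.01, "roll": 0, "jaw": 1}, {"dx": 0.06, "dy": 0, "dz": 0.01, "roll": 0, "jaw": 1}, {"dx": 0.06, "dy": 0, "dz": 0.01, "roll": 0, "jaw": 1}, {"dx": 0.06, "dy": 0, "dz": 0.01, "roll": 0, "jaw": 1}, {"dx": 0.06, "dy": 0, "dz": 0.01, "roll": 0, "jaw": 1}])

```text
t: 15.2
eef_pos: [1.0642, 0.0746, 0.1586]
ee_rot: [-2.894, -0.42, 0.693]
force: [0.5, 0.4, 0.1]
width: 0.0875
gripper_force: 0.0
```

```bash
python3 st.py
```

```text
15.2 [1.064 0.075 0.159] q [ 0.081  1.067  1.25  -0.442 -1.552  2.198] F [0.451 0.398 0.114] 0.0875410230367393
t [ 0.148  0.441 -0.885] j [ 0.696 -0.682 -0.224]
```

```bash
python3 - <<'E'
from h import *
M0=Ro.from_euler('xyz',[-2.894,-.42,.693])
for el in(15,40):
  n=np.array([np.cos(np.radians(el)),0,np.sin(np.radians(el))])
  for roll in range(-60,61,15):
    M=Ro.from_euler('z',roll,degrees=True)*M0;out=None
    for k in range(120):
        R=M.as_matrix();t=R[:,2];j=R[:,1]
        if j[2]>0: out=(k,np.degrees(np.arccos(-t[2])).round(),np.degrees(np.arctan2(t[1],t[0])).round());break
        m=np.cross(t,n);m/=np.linalg.norm(m);M=Ro.from_rotvec(m*np.radians(1))*M
    print(el,roll,out)
E
```

```text
15 -60 None
15 -45 None
15 -30 None
15 -15 (44, np.float64(64.0), np.float64(18.0))
15 0 (26, np.float64(44.0), np.float64(36.0))
15 15 (20, np.float64(37.0), np.float64(52.0))
15 30 (17, np.float64(31.0), np.float64(67.0))
15 45 (15, np.float64(27.0), np.float64(84.0))
15 60 (15, np.float64(23.0), np.float64(98.0))
40 -60 None
40 -45 None
40 -30 None
40 -15 None
40 0 (41, np.float64(61.0), np.float64(34.0))
40 15 (27, np.float64(45.0), np.float64(51.0))
40 30 (20, np.float64(37.0), np.float64(68.0))
40 45 (17, np.float64(32.0), np.float64(83.0))
40 60 (15, np.float64(28.0), np.float64(99.0))
```

servo_tool(moves=[{"dx": -0.01, "dy": 0, "dz": 0.06, "roll": 0, "jaw": 1}, {"dx": -0.01, "dy": 0, "dz": 0.06, "roll": 0, "jaw": 1}, {"dx": -0.01, "dy": 0, "dz": 0.06, "roll": 0, "jaw": 1}, {"dx": 0, "dy": 0, "dz": 0.06, "roll": 0, "jaw": 1}, {"dx": 0.01, "dy": 0, "dz": 0.06, "roll": 0, "jaw": 1}, {"dx": 0.02, "dy": 0, "dz": 0.055, "roll": 0, "jaw": 1}, {"dx": 0.03, "dy": 0, "dz": 0.05, "roll": 0, "jaw": 1}, {"dx": 0.03, "dy": 0, "dz": 0.05, "roll": 0, "jaw": 1}, {"dx": 0.04, "dy": 0, "dz": 0.045, "roll": 0, "jaw": 1}, {"dx": 0.04, "dy": 0, "dz": 0.045, "roll": 0, "jaw": 1}])

```text
t: 16.45
eef_pos: [0.9802, 0.0991, 0.5501]
ee_rot: [-3.048, -0.628, 0.652]
force: [0.3, -0.2, -0.6]
width: 0.0877
gripper_force: 0.0
```

```bash
python3 st.py
```

```text
16.45 [0.98  0.099 0.55 ] q [ 0.141  0.683  1.25  -0.377 -1.611  1.995] F [ 0.283 -0.165 -0.586] 0.08768259359776528
t [ 0.408  0.429 -0.806] j [ 0.648 -0.758 -0.076]
```

servo_tool(moves=[{"dx": 0.042, "dy": 0, "dz": 0.045, "roll": 0, "jaw": 1}, {"dx": 0.042, "dy": 0, "dz": 0.045, "roll": 0, "jaw": 1}, {"dx": 0.042, "dy": 0, "dz": 0.045, "roll": 0, "jaw": 1}, {"dx": 0.042, "dy": 0, "dz": 0.045, "roll": -4, "jaw": 1}, {"dx": 0.042, "dy": 0, "dz": 0.045, "roll": -4, "jaw": 1}, {"dx": 0.042, "dy": 0, "dz": 0.045, "roll": -4, "jaw": 1}, {"dx": 0.042, "dy": 0, "dz": 0.045, "roll": -4, "jaw": 1}, {"dx": 0.042, "dy": 0, "dz": 0.045, "roll": -4, "jaw": 1}, {"dx": 0.042, "dy": 0, "dz": 0.045, "roll": -4, "jaw": 1}, {"dx": 0.042, "dy": 0, "dz": 0.045, "roll": -4, "jaw": 1}])

```text
t: 17.7
eef_pos: [1.0973, 0.1101, 0.7339]
ee_rot: [3.045, -0.998, 0.176]
force: [0.2, 0.2, 1.0]
width: 0.0876
gripper_force: 0.0
```

```bash
python3 st.py
```

```text
17.7 [1.097 0.11  0.734] q [ 0.354  0.709  1.25   0.27  -1.145  1.358] F [0.163 0.21  0.977] 0.08763964723998492
t [ 0.84   0.051 -0.54 ] j [ 0.094 -0.994  0.052]
```

servo_tool(moves=[{"dx": -0.046, "dy": -0.009, "dz": -0.037, "roll": 10.4, "jaw": 1}, {"dx": -0.046, "dy": -0.009, "dz": -0.037, "roll": 10.4, "jaw": 1}, {"dx": -0.046, "dy": -0.009, "dz": -0.037, "roll": 10.4, "jaw": 1}, {"dx": -0.046, "dy": -0.009, "dz": -0.037, "roll": 10.4, "jaw": 1}, {"dx": -0.046, "dy": -0.009, "dz": -0.037, "roll": 10.4, "jaw": 1}, {"dx": -0.046, "dy": -0.009, "dz": -0.037, "roll": 10.4, "jaw": 1}, {"dx": -0.046, "dy": -0.009, "dz": -0.037, "roll": 10.4, "jaw": 1}, {"dx": -0.046, "dy": -0.009, "dz": -0.037, "roll": 10.4, "jaw": 1}, {"dx": -0.046, "dy": -0.009, "dz": -0.037, "roll": 0, "jaw": 1}, {"dx": -0.046, "dy": -0.009, "dz": -0.037, "roll": 0, "jaw": 1}])

```text
t: 18.95
eef_pos: [0.6989, 0.0409, 0.4434]
ee_rot: [-3.045, -0.945, 1.353]
force: [0.3, -0.1, -0.1]
width: 0.0873
gripper_force: 0.0
```

```bash
python3 st.py; python3 - <<'E'
from h import *
p,d=grab_frame("top");np.savez("/tmp/top2",p=p,d=d)
cv2.imwrite("pics/t3.png",cv2.resize(p[90:330,60:480,::-1],(800,457),interpolation=cv2.INTER_CUBIC))
E
```

```text
18.95 [0.699 0.041 0.443] q [-0.224  0.391  0.531 -0.961 -1.753  3.03 ] F [ 0.344 -0.058 -0.05 ] 0.08732902408656763
t [ 0.08   0.808 -0.583] j [ 0.989 -0.139 -0.057]
```

View pics/t3.png

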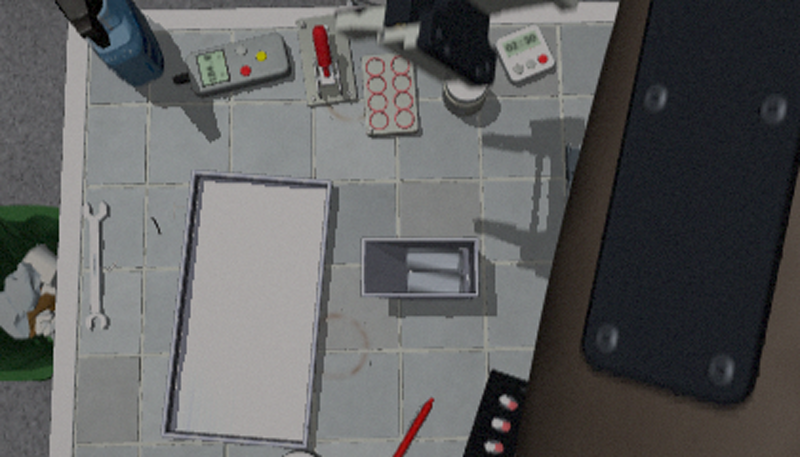

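```bash
python3 - <<'E'
from h import *
f=lambda L:[(u/1.905+60,v/1.905+90) for u,v in L]
print(bp("top",f([(361,240),(361,297),(479,297),(478,238)]),.095,1).round(4))
print("tray",bp("top",f([(195,174),(331,182),(305,444),(166,434)]),.024,1).round(4))
E
```

```text
[[ 0.5314  0.0556  0.095 ]
 [ 0.4703  0.0562  0.095 ]
 [ 0.4681 -0.0696  0.095 ]
 [ 0.5313 -0.0705  0.095 ]]
tray [[0.6201 0.253  0.024 ]
 [0.6077 0.0939 0.024 ]
 [0.3114 0.1241 0.024 ]
 [0.3249 0.2798 0.024 ]]
```

servo_tool(moves=[{"dx": -0.04, "dy": -0.01, "dz": -0.038, "roll": 0, "jaw": 1}, {"dx": -0.04, "dy": -0.01, "dz": -0.038, "roll": 0, "jaw": 1}, {"dx": -0.04, "dy": -0.01, "dz": -0.038, "roll": 0, "jaw": 1}, {"dx": -0.04, "dy": -0.01, "dz": -0.038, "roll": 0, "jaw": 1}, {"dx": -0.04, "dy": -0.011, "dz": -0.038, "roll": 0, "jaw": 1}, {"dx": 0, "dy": 0, "dz": -0.01, "roll": 0, "jaw": 1}, {"dx": 0, "dy": 0, "dz": -0.02, "roll": 0, "jaw": 1}, {"dx": 0, "dy": 0, "dz": -0.02, "roll": 0, "jaw": 1}, {"dx": 0, "dy": 0, "dz": 0, "roll": 0, "jaw": 1}, {"dx": 0, "dy": 0, "dz": 0, "roll": 0, "jaw": 1}])

```text
t: 20.25
eef_pos: [0.5462, 0.0543, 0.3257]
ee_rot: [-2.81, -0.792, 1.071]
force: [-0.1, -0.7, 0.4]
width: 0.0876
gripper_force: 0.0
```

```bash
python3 st.py
```

```text
20.25 [0.546 0.054 0.326] q [-0.18   0.213  0.063 -0.835 -1.568  3.03 ] F [-0.109 -0.741  0.368] 0.08759721817704104
t [ 0.037  0.747 -0.664] j [ 0.941 -0.25  -0.228]
```

```bash
cat > sim.py <<'E'
from h import *
def sim(rpy,el,rolls,az=0,tm=57):
  M0=Ro.from_euler('xyz',rpy);n=np.array([np.cos(np.radians(el)),0,np.sin(np.radians(el))]);n=Ro.from_euler('z',az,degrees=True).apply(n)
  for roll in rolls:
    M=Ro.from_euler('z',roll,degrees=True)*M0;past=False;out=None
    for k in range(170):
        R=M.as_matrix();t=R[:,2];j=R[:,1];ti=np.degrees(np.arccos(-t[2]))
        past|=(t@[n[0],n[1],0]>0)
        if past and ti>tm: out=(k,"jz",j[2].round(3),"az",np.degrees(np.arctan2(t[1],t[0])).round(),"j",np.degrees(np.arctan2(j[1],j[0])).round());break
        m=np.cross(t,n);m/=np.linalg.norm(m);M=Ro.from_rotvec(m*np.radians(1))*M
    print(el,roll,out)
E
python3 - <<'E'
from sim import *
sim([-2.81,-.792,1.071],15,range(-300,-229,6),8)
sim([-2.81,-.792,1.071],30,range(-300,-229,10),8)
E
```

```text
15 -300 (68, 'jz', np.float64(0.577), 'az', np.float64(59.0), 'j', np.float64(-4.0))
15 -294 (76, 'jz', np.float64(0.684), 'az', np.float64(53.0), 'j', np.float64(-1.0))
15 -288 (83, 'jz', np.float64(0.77), 'az', np.float64(47.0), 'j', np.float64(8.0))
15 -282 (90, 'jz', np.float64(0.829), 'az', np.float64(40.0), 'j', np.float64(24.0))
15 -276 (97, 'jz', np.float64(0.833), 'az', np.float64(32.0), 'j', np.float64(49.0))
15 -270 (102, 'jz', np.float64(0.732), 'az', np.float64(24.0), 'j', np.float64(70.0))
15 -264 (105, 'jz', np.float64(0.51), 'az', np.float64(15.0), 'j', np.float64(83.0))
15 -258 (106, 'jz', np.float64(0.19), 'az', np.float64(6.0), 'j', np.float64(89.0))
15 -252 (104, 'jz', np.float64(-0.16), 'az', np.float64(-2.0), 'j', np.float64(93.0))
15 -246 (100, 'jz', np.float64(-0.459), 'az', np.float64(-11.0), 'j', np.float64(98.0))
15 -240 (95, 'jz', np.float64(-0.67), 'az', np.float64(-19.0), 'j', np.float64(106.0))
15 -234 (88, 'jz', np.float64(-0.789), 'az', np.float64(-26.0), 'j', np.float64(118.0))
30 -300 (43, 'jz', np.float64(0.236), 'az', np.float64(93.0), 'j', np.float64(12.0))
30 -290 (55, 'jz', np.float64(0.398), 'az', np.float64(87.0), 'j', np.float64(13.0))
30 -280 (72, 'jz', np.float64(0.632), 'az', np.float64(73.0), 'j', np.float64(14.0))
30 -270 (93, 'jz', np.float64(0.844), 'az', np.float64(47.0), 'j', np.float64(41.0))
30 -260 (106, 'jz', np.float64(0.35), 'az', np.float64(11.0), 'j', np.float64(88.0))
30 -250 (96, 'jz', np.float64(-0.633), 'az', np.float64(-26.0), 'j', np.float64(95.0))
30 -240 (75, 'jz', np.float64(-0.841), 'az', np.float64(-54.0), 'j', np.float64(129.0))
30 -230 (57, 'jz', np.float64(-0.768), 'az', np.float64(-70.0), 'j', np.float64(149.0))
```

servo_tool(moves=[{"dx": 0.03, "dy": 0, "dz": 0.01, "roll": -10.4, "jaw": 1}, {"dx": 0.03, "dy": 0, "dz": 0.01, "roll": -10.4, "jaw": 1}, {"dx": 0.03, "dy": 0, "dz": 0, "roll": -10.4, "jaw": 1}, {"dx": 0.03, "dy": 0, "dz": 0, "roll": -10.4, "jaw": 1}, {"dx": 0.03, "dy": 0, "dz": 0, "roll": -10.4, "jaw": 1}, {"dx": 0.02, "dy": 0, "dz": 0, "roll": -10.4, "jaw": 1}, {"dx": 0, "dy": 0, "dz": 0, "roll": -10.4, "jaw": 1}, {"dx": 0, "dy": 0, "dz": 0, "roll": -10.4, "jaw": 1}, {"dx": 0, "dy": 0, "dz": -0.01, "roll": -10.4, "jaw": 1}, {"dx": 0, "dy": 0, "dz": -0.01, "roll": -10.4, "jaw": 1}])

```text
t: 21.5
eef_pos: [0.7309, -0.0839, 0.3704]
ee_rot: [-2.978, -0.804, -0.211]
force: [0.8, -2.7, 1.9]
width: 0.0876
gripper_force: 0.0
```

servo_tool(moves=[{"dx": 0, "dy": 0, "dz": -0.01, "roll": -10.4, "jaw": 1}, {"dx": 0, "dy": 0, "dz": -0.01, "roll": -10.4, "jaw": 1}, {"dx": 0, "dy": 0, "dz": -0.01, "roll": -10.4, "jaw": 1}, {"dx": 0, "dy": 0, "dz": -0.01, "roll": -10.4, "jaw": 1}, {"dx": 0, "dy": 0, "dz": -0.01, "roll": -10.4, "jaw": 1}, {"dx": 0, "dy": 0, "dz": -0.01, "roll": -10.4, "jaw": 1}, {"dx": 0, "dy": 0, "dz": -0.01, "roll": -10.4, "jaw": 1}, {"dx": 0, "dy": 0, "dz": -0.01, "roll": -10.4, "jaw": 1}, {"dx": 0, "dy": 0, "dz": -0.01, "roll": -10.4, "jaw": 1}, {"dx": 0, "dy": 0, "dz": -0.01, "roll": -10.4, "jaw": 1}])

```text
t: 22.75
eef_pos: [0.7447, -0.1115, 0.3164]
ee_rot: [-3.007, -0.821, -1.726]
force: [1.0, -0.8, 0.3]
width: 0.0875
gripper_force: 0.0
```

```bash
python3 st.py
```

```text
22.75 [ 0.745 -0.111  0.316] q [ 0.407  0.496 -0.113  0.768 -1.407 -0.813] F [ 0.955 -0.762  0.347] 0.08752014107741792
t [ 0.021 -0.737 -0.676] j [-0.994  0.056 -0.091]
```

servo_tool(moves=[{"dx": 0, "dy": 0.01, "dz": -0.01, "roll": -10, "jaw": 1}, {"dx": 0, "dy": 0.01, "dz": -0.01, "roll": -10, "jaw": 1}, {"dx": 0, "dy": 0.01, "dz": -0.01, "roll": -10, "jaw": 1}, {"dx": 0, "dy": 0.01, "dz": -0.01, "roll": -10, "jaw": 1}, {"dx": 0, "dy": 0.01, "dz": -0.01, "roll": -10, "jaw": 1}, {"dx": 0, "dy": 0.01, "dz": -0.01, "roll": -10, "jaw": 1}, {"dx": 0, "dy": 0.01, "dz": -0.01, "roll": -10, "jaw": 1}, {"dx": 0.02, "dy": 0.01, "dz": -0.01, "roll": -10, "jaw": 1}, {"dx": 0.06, "dy": 0.01, "dz": 0, "roll": 0, "jaw": 1}, {"dx": 0.06, "dy": 0.01, "dz": 0, "roll": 0, "jaw": 1}])

```text
t: 24.0
eef_pos: [0.7775, -0.0216, 0.205]
ee_rot: [-2.989, -0.76, -3.104]
force: [-0.3, 0.2, 2.4]
width: 0.0873
gripper_force: 0.0
```

```bash
python3 st.py;python3 - <<'E'
from sim import *
e=get_state()["ee_rot"]
sim(e,12,range(-20,21,4),8)
E
```

```text
24.0 [ 0.778 -0.022  0.205] q [ 0.23   1.171  1.252  0.028 -2.424 -1.689] F [-0.348  0.23   2.405] 0.087311802121318
t [-0.675 -0.177 -0.716] j [-0.142  0.984 -0.11 ]
12 -20 (98, 'jz', np.float64(0.65), 'az', np.float64(22.0), 'j', np.float64(79.0))
12 -16 (100, 'jz', np.float64(0.525), 'az', np.float64(18.0), 'j', np.float64(85.0))
12 -12 (101, 'jz', np.float64(0.37), 'az', np.float64(14.0), 'j', np.float64(89.0))
12 -8 (102, 'jz', np.float64(0.194), 'az', np.float64(9.0), 'j', np.float64(92.0))
12 -4 (102, 'jz', np.float64(0.006), 'az', np.float64(5.0), 'j', np.float64(95.0))
12 0 (101, 'jz', np.float64(-0.18), 'az', np.float64(1.0), 'j', np.float64(98.0))
12 4 (99, 'jz', np.float64(-0.351), 'az', np.float64(-3.0), 'j', np.float64(101.0))
12 8 (97, 'jz', np.float64(-0.5), 'az', np.float64(-7.0), 'j', np.float64(105.0))
12 12 (95, 'jz', np.float64(-0.623), 'az', np.float64(-11.0), 'j', np.float64(109.0))
12 16 (92, 'jz', np.float64(-0.715), 'az', np.float64(-15.0), 'j', np.float64(115.0))
12 20 (88, 'jz', np.float64(-0.777), 'az', np.float64(-19.0), 'j', np.float64(124.0))
```

servo_tool(moves=[{"dx": 0.06, "dy": 0.005, "dz": 0, "roll": -2, "jaw": 1}, {"dx": 0.06, "dy": 0.005, "dz": 0, "roll": -2, "jaw": 1}, {"dx": 0.06, "dy": 0.005, "dz": 0, "roll": 0, "jaw": 1}, {"dx": 0.06, "dy": 0.005, "dz": 0, "roll": 0, "jaw": 1}, {"dx": 0.06, "dy": 0.005, "dz": 0, "roll": 0, "jaw": 1}, {"dx": 0.06, "dy": 0.005, "dz": 0, "roll": 0, "jaw": 1}, {"dx": 0.06, "dy": 0.005, "dz": 0, "roll": 0, "jaw": 1}, {"dx": 0.06, "dy": 0.005, "dz": 0, "roll": 0, "jaw": 1}, {"dx": 0.06, "dy": 0.005, "dz": 0.005, "roll": 0, "jaw": 1}, {"dx": 0.06, "dy": 0.005, "dz": 0.005, "roll": 0, "jaw": 1}])

```text
t: 25.25
eef_pos: [0.8978, -0.0098, 0.0973]
ee_rot: [-2.94, -0.417, -3.1]
force: [-0.3, 0.6, 0.1]
width: 0.0875
gripper_force: 0.0
```

```bash
python3 st.py;python3 - <<'E'
from sim import *
e=get_state()["ee_rot"]
sim(e,15,range(-12,13,4),8)
sim(e,35,range(-12,13,4),8)
E
```

```text
25.25 [ 0.898 -0.01   0.097] q [ 0.252  1.228  1.252  0.127 -2.038 -1.706] F [-0.309  0.612  0.054] 0.08754253683474772
t [-0.388 -0.217 -0.896] j [-0.122  0.976 -0.183]
15 -12 (83, 'jz', np.float64(0.094), 'az', np.float64(3.0), 'j', np.float64(90.0))
15 -8 (83, 'jz', np.float64(-0.018), 'az', np.float64(1.0), 'j', np.float64(92.0))
15 -4 (82, 'jz', np.float64(-0.129), 'az', np.float64(-1.0), 'j', np.float64(94.0))
15 0 (81, 'jz', np.float64(-0.235), 'az', np.float64(-3.0), 'j', np.float64(96.0))
15 4 (79, 'jz', np.float64(-0.333), 'az', np.float64(-5.0), 'j', np.float64(99.0))
15 8 (78, 'jz', np.float64(-0.424), 'az', np.float64(-6.0), 'j', np.float64(101.0))
15 12 (76, 'jz', np.float64(-0.504), 'az', np.float64(-8.0), 'j', np.float64(104.0))
35 -12 (83, 'jz', np.float64(0.011), 'az', np.float64(-1.0), 'j', np.float64(88.0))
35 -8 (82, 'jz', np.float64(-0.135), 'az', np.float64(-5.0), 'j', np.float64(90.0))
35 -4 (80, 'jz', np.float64(-0.27), 'az', np.float64(-9.0), 'j', np.float64(92.0))
35 0 (78, 'jz', np.float64(-0.39), 'az', np.float64(-12.0), 'j', np.float64(94.0))
35 4 (77, 'jz', np.float64(-0.497), 'az', np.float64(-15.0), 'j', np.float64(96.0))
35 8 (74, 'jz', np.float64(-0.583), 'az', np.float64(-18.0), 'j', np.float64(99.0))
35 12 (72, 'jz', np.float64(-0.656), 'az', np.float64(-21.0), 'j', np.float64(103.0))
```

servo_tool(moves=[{"dx": 0.05, "dy": 0, "dz": 0.036, "roll": -5, "jaw": 1}, {"dx": 0.05, "dy": 0, "dz": 0.036, "roll": -5, "jaw": 1}, {"dx": 0.05, "dy": 0, "dz": 0.036, "roll": 0, "jaw": 1}, {"dx": 0.05, "dy": 0, "dz": 0.036, "roll": 0, "jaw": 1}, {"dx": 0.05, "dy": 0, "dz": 0.036, "roll": 0, "jaw": 1}, {"dx": 0.05, "dy": 0, "dz": 0.036, "roll": 0, "jaw": 1}, {"dx": 0.05, "dy": 0, "dz": 0.036, "roll": 0, "jaw": 1}, {"dx": 0.05, "dy": 0, "dz": 0.036, "roll": 0, "jaw": 1}, {"dx": 0.05, "dy": 0, "dz": 0.036, "roll": 0, "jaw": 1}, {"dx": 0.05, "dy": 0, "dz": 0.036, "roll": 0, "jaw": 1}])

```text
t: 26.5
eef_pos: [0.9603, -0.0367, 0.2929]
ee_rot: [-2.918, -0.019, 3.097]
force: [0.1, 0.2, 0.2]
width: 0.0879
gripper_force: 0.0
```

```bash
python3 st.py;python3 - <<'E'
from sim import *
e=get_state()["ee_rot"]
sim(e,20,range(-16,17,8),10,53)
sim(e,40,range(-16,17,8),10,53)
E
```

```text
26.5 [ 0.96  -0.037  0.293] q [ 0.242  1.019  1.251  0.22  -1.878 -1.796] F [0.072 0.195 0.213] 0.08790813777035375
t [-0.028 -0.221 -0.975] j [ 0.039  0.974 -0.222]
20 -16 (59, 'jz', np.float64(0.133), 'az', np.float64(-3.0), 'j', np.float64(82.0))
20 -8 (57, 'jz', np.float64(0.005), 'az', np.float64(-4.0), 'j', np.float64(86.0))
20 0 (55, 'jz', np.float64(-0.116), 'az', np.float64(-4.0), 'j', np.float64(91.0))
20 8 (53, 'jz', np.float64(-0.228), 'az', np.float64(-5.0), 'j', np.float64(96.0))
20 16 (52, 'jz', np.float64(-0.332), 'az', np.float64(-4.0), 'j', np.float64(101.0))
40 -16 (58, 'jz', np.float64(0.042), 'az', np.float64(-9.0), 'j', np.float64(79.0))
40 -8 (56, 'jz', np.float64(-0.087), 'az', np.float64(-10.0), 'j', np.float64(84.0))
40 0 (54, 'jz', np.float64(-0.205), 'az', np.float64(-11.0), 'j', np.float64(88.0))
40 8 (52, 'jz', np.float64(-0.31), 'az', np.float64(-11.0), 'j', np.float64(93.0))
40 16 (50, 'jz', np.float64(-0.403), 'az', np.float64(-11.0), 'j', np.float64(99.0))
```

servo_tool(moves=[{"dx": 0.048, "dy": 0, "dz": 0.039, "roll": -7, "jaw": 1}, {"dx": 0.048, "dy": 0, "dz": 0.039, "roll": -7, "jaw": 1}, {"dx": 0.048, "dy": 0, "dz": 0.039, "roll": 0, "jaw": 1}, {"dx": 0.048, "dy": 0, "dz": 0.039, "roll": 0, "jaw": 1}, {"dx": 0.048, "dy": 0, "dz": 0.039, "roll": 0, "jaw": 1}, {"dx": 0.048, "dy": 0, "dz": 0.039, "roll": 0, "jaw": 1}, {"dx": 0.048, "dy": 0, "dz": 0.039, "roll": 0, "jaw": 1}, {"dx": 0.048, "dy": 0, "dz": 0.039, "roll": 0, "jaw": 1}, {"dx": 0.048, "dy": 0, "dz": 0.039, "roll": 0, "jaw": 1}, {"dx": 0.048, "dy": 0, "dz": 0.039, "roll": 0, "jaw": 1}])

```text
t: 27.75
eef_pos: [1.0395, -0.0565, 0.4505]
ee_rot: [-2.936, 0.422, 2.951]
force: [1.0, 0.4, -0.5]
width: 0.0877
gripper_force: 0.0
```

```bash
python3 st.py;python3 - <<'E'
from sim import *
e=get_state()["ee_rot"]
sim(e,30,range(-24,25,8),12,53)
E
```

```text
27.75 [ 1.04  -0.057  0.451] q [ 0.252  0.909  1.251  0.365 -1.611 -1.987] F [ 1.045  0.431 -0.496] 0.08771144786614794
t [ 0.355 -0.277 -0.893] j [ 0.268  0.945 -0.187]
30 -24 (36, 'jz', np.float64(0.11), 'az', np.float64(-21.0), 'j', np.float64(64.0))
30 -16 (34, 'jz', np.float64(0.049), 'az', np.float64(-19.0), 'j', np.float64(69.0))
30 -8 (32, 'jz', np.float64(-0.008), 'az', np.float64(-16.0), 'j', np.float64(74.0))
30 0 (31, 'jz', np.float64(-0.059), 'az', np.float64(-12.0), 'j', np.float64(80.0))
30 8 (30, 'jz', np.float64(-0.108), 'az', np.float64(-9.0), 'j', np.float64(86.0))
30 16 (29, 'jz', np.float64(-0.155), 'az', np.float64(-5.0), 'j', np.float64(92.0))
30 24 (28, 'jz', np.float64(-0.2), 'az', np.float64(-1.0), 'j', np.float64(98.0))
```

servo_tool(moves=[{"dx": 0.045, "dy": 0, "dz": 0.043, "roll": -6, "jaw": 1}, {"dx": 0.045, "dy": 0, "dz": 0.043, "roll": -6, "jaw": 1}, {"dx": 0.045, "dy": 0, "dz": 0.043, "roll": 0, "jaw": 1}, {"dx": 0.045, "dy": 0, "dz": 0.043, "roll": 0, "jaw": 1}, {"dx": 0.045, "dy": 0, "dz": 0.043, "roll": 0, "jaw": 1}, {"dx": 0.045, "dy": 0, "dz": 0.043, "roll": 0, "jaw": 1}, {"dx": 0.045, "dy": 0, "dz": 0.043, "roll": 0, "jaw": 1}, {"dx": 0.045, "dy": 0, "dz": 0.043, "roll": 0, "jaw": 1}, {"dx": 0.045, "dy": 0, "dz": 0.043, "roll": 0, "jaw": 1}, {"dx": 0.045, "dy": 0, "dz": 0.043, "roll": 0, "jaw": 1}])

```text
t: 29.0
eef_pos: [1.1195, -0.0799, 0.6185]
ee_rot: [-2.986, 0.873, 2.844]
force: [-0.4, -0.6, -0.3]
width: 0.0878
gripper_force: 0.0
```

```bash
python3 st.py
```

```text
29.0 [ 1.12  -0.08   0.618] q [ 0.255  0.869  1.251  0.585 -1.281 -2.166] F [-0.362 -0.649 -0.303] 0.08782297319617446
t [ 0.679 -0.369 -0.635] j [ 0.403  0.91  -0.099]
```

servo_tool(moves=[{"dx": 0.04, "dy": 0.02, "dz": 0.043, "roll": -3, "jaw": 1}, {"dx": 0.04, "dy": 0.02, "dz": 0.043, "roll": -3, "jaw": 1}, {"dx": 0.04, "dy": 0.02, "dz": 0.043, "roll": 0, "jaw": 1}, {"dx": 0.04, "dy": 0.02, "dz": 0.043, "roll": 0, "jaw": 1}, {"dx": -0.05, "dy": 0, "dz": -0.035, "roll": 10, "jaw": 1}, {"dx": -0.05, "dy": 0, "dz": -0.035, "roll": 10, "jaw": 1}, {"dx": -0.05, "dy": 0, "dz": -0.035, "roll": 10, "jaw": 1}, {"dx": -0.05, "dy": 0, "dz": -0.035, "roll": 10, "jaw": 1}, {"dx": -0.05, "dy": 0, "dz": -0.035, "roll": 10, "jaw": 1}, {"dx": -0.05, "dy": 0, "dz": -0.035, "roll": 10, "jaw": 1}])

```text
t: 30.25
eef_pos: [0.9845, -0.0336, 0.5789]
ee_rot: [-2.972, 1.043, -2.857]
force: [-0.1, -2.9, 1.6]
width: 0.0876
gripper_force: 0.0
```

```bash
python3 st.py
```

```text
30.25 [ 0.985 -0.034  0.579] q [ 0.192  0.283  0.172  0.22  -0.42  -1.725] F [-0.137 -2.875  1.629] 0.08755753833512964
t [ 0.865  0.077 -0.497] j [-0.137  0.987 -0.085]
```

servo_tool(moves=[{"dx": -0.048, "dy": 0.002, "dz": -0.033, "roll": 10.3, "jaw": 1}, {"dx": -0.048, "dy": 0.002, "dz": -0.033, "roll": 10.3, "jaw": 1}, {"dx": -0.048, "dy": 0.002, "dz": -0.033, "roll": 10.3, "jaw": 1}, {"dx": -0.048, "dy": 0.002, "dz": -0.033, "roll": 10.3, "jaw": 1}, {"dx": -0.048, "dy": 0.002, "dz": -0.033, "roll": 10.3, "jaw": 1}, {"dx": -0.048, "dy": 0.002, "dz": -0.033, "roll": 10.3, "jaw": 1}, {"dx": -0.048, "dy": 0.002, "dz": -0.033, "roll": 10.3, "jaw": 1}, {"dx": -0.048, "dy": 0.002, "dz": -0.033, "roll": 10.3, "jaw": 1}, {"dx": -0.048, "dy": 0.002, "dz": -0.033, "roll": 0, "jaw": 1}, {"dx": -0.048, "dy": 0.002, "dz": -0.033, "roll": 0, "jaw": 1}])

```text
t: 31.5
eef_pos: [0.5777, -0.0461, 0.2763]
ee_rot: [-2.998, 0.98, -1.767]
force: [-0.0, -0.9, 0.0]
width: 0.0879
gripper_force: 0.0
```

```bash
python3 st.py
```

```text
31.5 [ 0.578 -0.046  0.276] q [-0.449  0.288 -0.014 -0.989 -1.47   0.392] F [-0.011 -0.88   0.01 ] 0.0878650646258299
t [ 0.301  0.778 -0.552] j [-0.947  0.31  -0.08 ]
```

servo_tool(moves=[{"dx": -0.026, "dy": 0.012, "dz": -0.02, "roll": 9, "jaw": 1}, {"dx": -0.026, "dy": 0.012, "dz": -0.02, "roll": 9, "jaw": 1}, {"dx": -0.025, "dy": 0.012, "dz": -0.02, "roll": 0, "jaw": 1}, {"dx": 0, "dy": 0, "dz": -0.025, "roll": 0, "jaw": 1}, {"dx": 0, "dy": 0, "dz": -0.025, "roll": 0, "jaw": 1}, {"dx": 0, "dy": 0, "dz": -0.025, "roll": 0, "jaw": 1}, {"dx": 0, "dy": 0, "dz": -0.015, "roll": 0, "jaw": 1}, {"dx": 0, "dy": 0, "dz": 0, "roll": 0, "jaw": 1}, {"dx": 0, "dy": 0, "dz": 0, "roll": 0, "jaw": 1}, {"dx": 0, "dy": 0, "dz": 0, "roll": 0, "jaw": 1}])

```text
t: 32.75
eef_pos: [0.5018, -0.0094, 0.1281]
ee_rot: [-2.999, 0.98, -1.453]
force: [-0.0, -0.1, 0.5]
width: 0.0881
gripper_force: 0.0
```

```bash
python3 st.py
```

```text
32.75 [ 0.502 -0.009  0.128] q [-0.387  0.489 -0.131 -0.914 -1.473  0.783] F [-0.001 -0.075  0.469] 0.08807215978327597
t [ 0.044  0.833 -0.552] j [-0.997  0.    -0.079]
```

servo_tool(moves=[{"dx": 0, "dy": 0, "dz": -0.025, "roll": 0, "jaw": 1}, {"dx": 0, "dy": 0, "dz": -0.025, "roll": 0, "jaw": 1}, {"dx": 0, "dy": 0, "dz": -0.016, "roll": 0, "jaw": 0.8}, {"dx": 0, "dy": 0, "dz": 0, "roll": 0, "jaw": 0.5}, {"dx": 0, "dy": 0, "dz": 0, "roll": 0, "jaw": 0.5}, {"dx": 0, "dy": 0, "dz": 0, "roll": 0, "jaw": 0.5}, {"dx": 0, "dy": 0, "dz": 0, "roll": 0, "jaw": 0.5}, {"dx": 0, "dy": 0, "dz": 0.01, "roll": 0, "jaw": 0.5}, {"dx": 0, "dy": 0, "dz": 0.01, "roll": 0, "jaw": 0.5}, {"dx": 0.01, "dy": 0.005, "dz": 0, "roll": 0, "jaw": 0.5}], newtons=60)

```text
t: 34.0
eef_pos: [0.5114, -0.0045, 0.082]
ee_rot: [-3.002, 0.98, -1.455]
force: [0.9, 0.2, -6.1]
width: 0.0622
gripper_force: 59.1
```

servo_tool(moves=[{"dx": 0.025, "dy": 0.015, "dz": 0, "roll": 0, "jaw": 0.5}, {"dx": 0.028, "dy": 0.018, "dz": 0, "roll": 0, "jaw": 0.5}, {"dx": 0.025, "dy": 0.015, "dz": 0, "roll": 0, "jaw": 0.5}, {"dx": 0.005, "dy": 0.006, "dz": -0.008, "roll": 0, "jaw": 0.5}, {"dx": 0, "dy": 0, "dz": -0.008, "roll": 0, "jaw": 0.5}, {"dx": 0, "dy": 0, "dz": -0.005, "roll": 0, "jaw": 0.5}, {"dx": 0, "dy": 0, "dz": 0, "roll": 0, "jaw": 0.5}, {"dx": 0, "dy": 0, "dz": 0, "roll": 0, "jaw": 0.85}, {"dx": 0, "dy": 0, "dz": 0, "roll": 0, "jaw": 0.85}, {"dx": 0, "dy": 0, "dz": 0, "roll": 0, "jaw": 0.85}])

```text
t: 35.25
eef_pos: [0.5941, 0.0496, 0.0602]
ee_rot: [-3.003, 0.981, -1.456]
force: [0.4, 0.2, 0.1]
width: 0.0749
gripper_force: 0.0
```

```bash
python3 st.py; python3 - <<'E'
from h import *
p,d=grab_frame("scene")
cv2.imwrite("pics/s4.png",cv2.resize(p[100:320,120:450,::-1],(800,533),interpolation=cv2.INTER_CUBIC))
E
```

```text
35.25 [0.594 0.05  0.06 ] q [-0.263  0.643 -0.022 -0.985 -1.368  0.759] F [0.415 0.175 0.11 ] 0.07487104773959659
t [ 0.043  0.834 -0.551] j [-0.997  0.001 -0.077]
```

View pics/s4.png

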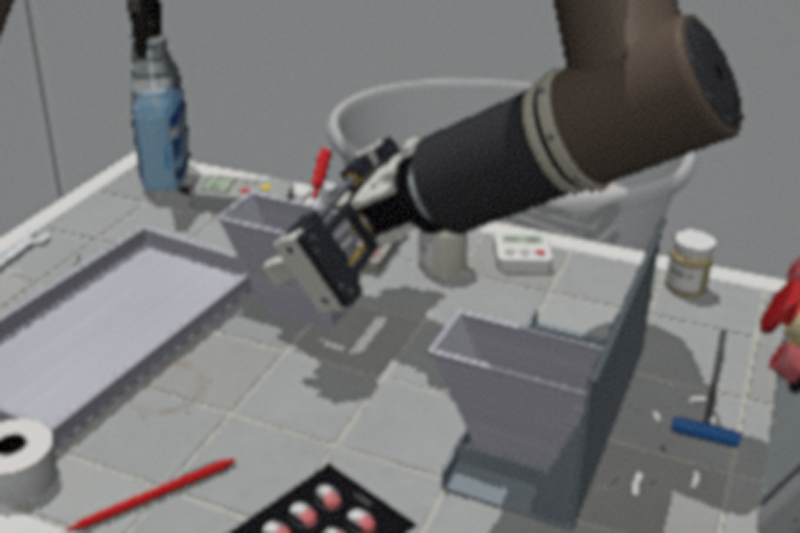

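servo_tool(moves=[{"dx": 0, "dy": -0.007, "dz": -0.012, "roll": 0, "jaw": 0.85}, {"dx": 0, "dy": -0.007, "dz": -0.012, "roll": 0, "jaw": 0.85}, {"dx": 0, "dy": -0.007, "dz": -0.012, "roll": 0, "jaw": 0.85}, {"dx": 0, "dy": -0.007, "dz": -0.01, "roll": 0, "jaw": 0.85}, {"dx": 0, "dy": 0, "dz": 0, "roll": 0, "jaw": 0.5}, {"dx": 0, "dy": 0, "dz": 0, "roll": 0, "jaw": 0.5}, {"dx": 0, "dy": 0, "dz": 0, "roll": 0, "jaw": 0.5}, {"dx": 0, "dy": 0, "dz": 0.006, "roll": 0, "jaw": 0.5}, {"dx": 0, "dy": 0, "dz": 0.006, "roll": 0, "jaw": 0.5}, {"dx": 0, "dy": 0, "dz": 0.006, "roll": 0, "jaw": 0.5}], newtons=60)

```text
t: 36.55
eef_pos: [0.5944, 0.0218, 0.0327]
ee_rot: [-3.002, 0.98, -1.455]
force: [-0.1, -0.0, -5.5]
width: 0.0625
gripper_force: 58.5
```

```bash
python3 st.py; python3 - <<'E'
from h import *
p,d=grab_frame("scene")
cv2.imwrite("pics/s5.png",cv2.resize(p[150:260,190:355,::-1],(600,400),interpolation=cv2.INTER_CUBIC))
E
```

```text
36.55 [0.594 0.022 0.033] q [-0.301  0.696 -0.002 -0.969 -1.373  0.805] F [-0.131 -0.    -5.47 ] 0.06252607071557068
t [ 0.043  0.833 -0.551] j [-0.997  0.    -0.077]
```

View pics/s5.png

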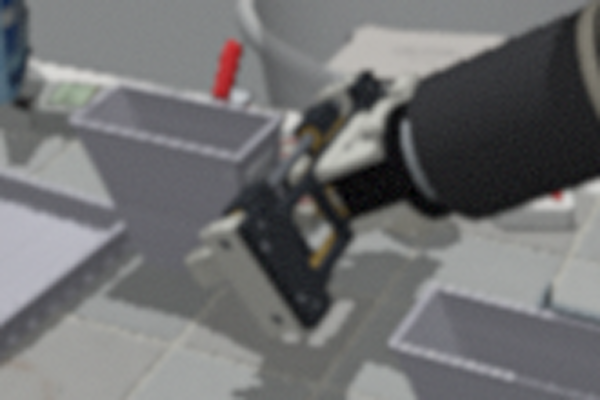

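servo_tool(moves=[{"dx": -0.005, "dy": 0.002, "dz": 0.02, "roll": 0, "jaw": 0.5}, {"dx": -0.012, "dy": 0.01, "dz": 0.025, "roll": 0, "jaw": 0.5}, {"dx": -0.015, "dy": 0.012, "dz": 0.025, "roll": 0, "jaw": 0.5}, {"dx": -0.015, "dy": 0.015, "dz": 0.025, "roll": 0, "jaw": 0.5}, {"dx": -0.015, "dy": 0.015, "dz": 0.02, "roll": 0, "jaw": 0.5}, {"dx": -0.015, "dy": 0.015, "dz": 0.007, "roll": 0, "jaw": 0.5}, {"dx": -0.008, "dy": 0.01, "dz": 0, "roll": 0, "jaw": 0.5}, {"dx": -0.005, "dy": 0.005, "dz": 0, "roll": 0, "jaw": 0.5}, {"dx": 0, "dy": 0, "dz": 0, "roll": 0, "jaw": 0.5}, {"dx": 0, "dy": 0, "dz": 0, "roll": 0, "jaw": 0.5}])

```text
t: 37.85
eef_pos: [0.5046, 0.1055, 0.1535]
ee_rot: [-3.004, 0.981, -1.457]
force: [0.4, 0.1, -6.3]
width: 0.0626
gripper_force: 58.7
```

```bash
cat > tilt.py <<'E'
# bucket tilt from scene depth: fit the near/far side plane is y-z-free, so use the rim: print cloud extent near gripper
import sys
from h import *
p,d=grab_frame("scene")
cv2.imwrite(f"pics/{sys.argv[1]}.png",cv2.resize(p[110:290,100:340,::-1],(800,600),interpolation=cv2.INTER_CUBIC))
E
python3 st.py; python3 tilt.py s6
```

```text
37.85 [0.505 0.106 0.154] q [-0.209  0.389 -0.207 -0.999 -1.369  0.675] F [ 0.375  0.142 -6.253] 0.06256694672014063
t [ 0.043  0.833 -0.551] j [-0.997  0.001 -0.076]
```

View pics/s6.png

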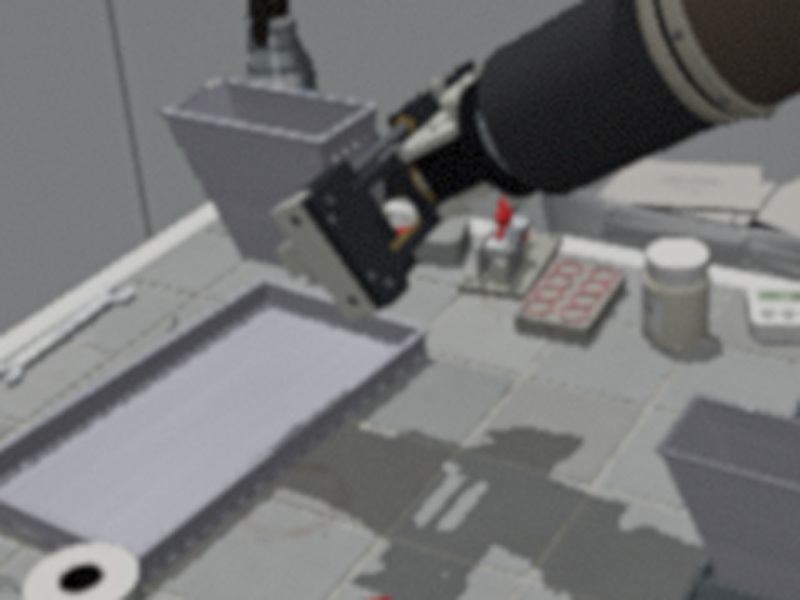

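servo_tool(moves=[{"dx": 0, "dy": 0, "dz": 0, "roll": 0, "jaw": 0.5}, {"dx": 0, "dy": 0, "dz": 0, "roll": 0, "jaw": 0.5}, {"dx": 0, "dy": 0, "dz": 0, "roll": 0, "jaw": 0.5}, {"dx": 0, "dy": 0, "dz": 0, "roll": 0, "jaw": 0.5}, {"dx": 0, "dy": 0, "dz": 0, "roll": 0, "jaw": 0.5}, {"dx": 0, "dy": 0, "dz": 0, "roll": 0, "jaw": 0.5}, {"dx": 0, "dy": 0, "dz": 0, "roll": 0, "jaw": 0.5}, {"dx": 0, "dy": 0, "dz": 0, "roll": 0, "jaw": 0.5}, {"dx": 0, "dy": 0, "dz": 0, "roll": 0, "jaw": 0.5}, {"dx": 0, "dy": 0, "dz": 0, "roll": 0, "jaw": 0.5}], newtons=22)

```text
t: 39.15
eef_pos: [0.5043, 0.1058, 0.1542]
ee_rot: [-3.003, 0.981, -1.456]
force: [-0.8, 0.2, -7.0]
width: 0.0621
gripper_force: 22.0
```

```bash
cat > tl.py <<'E'
from h import *
np.set_printoptions(precision=3,suppress=True)
s=get_state();p,d=grab_frame("scene");P=cloud("scene",d)
Pt=s["eef_pos"]-.019*Ro.from_euler('xyz',s["ee_rot"]).as_matrix()[:,2]
# near outer side wall of the bucket (world x about 31 mm nearer than P), ahead of / away from the fingers
m=(d>0)&(abs(P[...,0]-(Pt[0]-.031))<.008)&(abs(P[...,1]-Pt[1])<.16)&(P[...,2]>.03)&(P[...,2]<Pt[2]+.12)
q=P[m][:,1:]-Pt[1:]
print(s["t"],s["gripper_force"],s["width"],s["force"],len(q))
if len(q)>20:
    h=cv2.convexHull((q*1000).astype(np.float32))[:,0];h=cv2.approxPolyDP(h,5,True)[:,0] if len(h)>4 else h
    print(q.mean(0),h.round().tolist())
E
python3 tl.py
```

```text
39.15 21.99731469154358 0.06213595953525924 [-0.792  0.246 -7.014] 1571
[0.009 0.041] [[113.0, 56.0], [-112.0, 114.0], [-135.0, 91.0], [-150.0, 59.0], [-81.0, 7.0], [3.0, -27.0], [47.0, -32.0], [63.0, -21.0]]
```

servo_tool(moves=[{"dx": 0, "dy": 0, "dz": 0, "roll": 0, "jaw": 0.5}, {"dx": 0, "dy": 0, "dz": 0, "roll": 0, "jaw": 0.5}, {"dx": 0, "dy": 0, "dz": 0, "roll": 0, "jaw": 0.5}, {"dx": 0, "dy": 0, "dz": 0, "roll": 0, "jaw": 0.5}, {"dx": 0, "dy": 0, "dz": 0, "roll": 0, "jaw": 0.5}, {"dx": 0, "dy": 0, "dz": 0, "roll": 0, "jaw": 0.5}, {"dx": 0, "dy": 0, "dz": 0, "roll": 0, "jaw": 0.5}, {"dx": 0, "dy": 0, "dz": 0, "roll": 0, "jaw": 0.5}, {"dx": 0, "dy": 0, "dz": 0, "roll": 0, "jaw": 0.5}, {"dx": 0, "dy": 0, "dz": 0, "roll": 0, "jaw": 0.5}], newtons=13)

```text
t: 40.45
eef_pos: [0.5044, 0.1059, 0.1544]
ee_rot: [-3.002, 0.981, -1.455]
force: [0.5, 0.4, -3.2]
width: 0.062
gripper_force: 13.0
```

```bash
python3 tl.py
```

```text
40.45 12.999612092971802 0.06196616086608561 [ 0.518  0.436 -3.207] 1277
[-0.018 -0.012] [[51.0, -113.0], [57.0, 4.0], [-104.0, 112.0], [-119.0, 111.0], [-149.0, 61.0], [-40.0, -68.0]]
```

```bash
python3 st.py; python3 - <<'E'
from h import *
p,d=grab_frame("top");q,e=grab_frame("scene")
a=cv2.resize(p[110:330,100:320,::-1],(400,400));b=cv2.resize(q[120:320,90:290,::-1],(400,400))
cv2.imwrite("pics/m7.png",np.hstack([a,b]))
for i in range(6): print(get_state()["force"].round(2))
E
```

```text
40.5 [0.504 0.106 0.154] q [-0.208  0.387 -0.207 -1.    -1.369  0.675] F [ 0.864  0.984 -3.748] 0.06211518730359375
t [ 0.043  0.834 -0.551] j [-0.997  0.    -0.077]
[-0.23 -0.58 -3.81]
[-0.23 -0.58 -3.81]
[-0.23 -0.58 -3.81]
[-0.23 -0.58 -3.81]
[-0.23 -0.58 -3.81]
[-0.23 -0.58 -3.81]
```

View pics/m7.png

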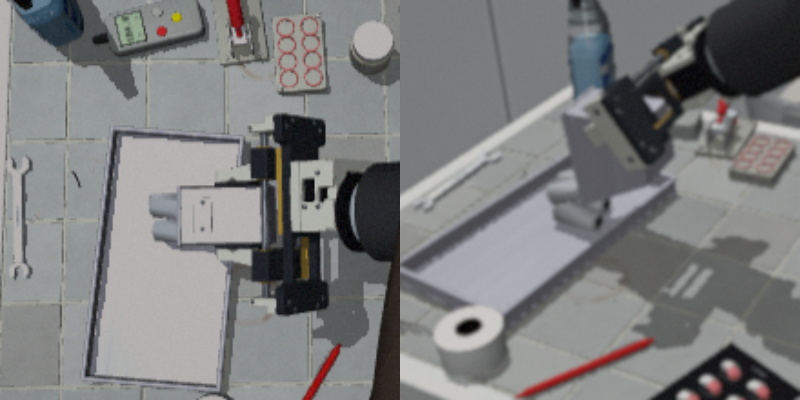

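servo_tool(moves=[{"dx": 0, "dy": -0.008, "dz": 0.015, "roll": 0, "jaw": 0.5}, {"dx": 0, "dy": -0.012, "dz": 0.015, "roll": 0, "jaw": 0.5}, {"dx": 0, "dy": 0, "dz": 0.005, "roll": 0, "jaw": 0.5}, {"dx": 0, "dy": 0.012, "dz": 0, "roll": 0, "jaw": 0.5}, {"dx": 0, "dy": -0.012, "dz": 0, "roll": 0, "jaw": 0.5}, {"dx": 0, "dy": 0.012, "dz": 0, "roll": 0, "jaw": 0.5}, {"dx": 0, "dy": -0.012, "dz": 0, "roll": 0, "jaw": 0.5}, {"dx": 0, "dy": 0, "dz": 0, "roll": 0, "jaw": 0.5}, {"dx": 0, "dy": 0, "dz": 0, "roll": 0, "jaw": 0.5}, {"dx": 0, "dy": 0, "dz": 0, "roll": 0, "jaw": 0.5}], newtons=9)

```text
t: 41.85
eef_pos: [0.5043, 0.086, 0.1891]
ee_rot: [-3.003, 0.981, -1.456]
force: [0.9, 0.5, -3.5]
width: 0.0618
gripper_force: 9.0
```

```bash
python3 tl.py; python3 - <<'E'
from h import *
p,d=grab_frame("top");P=cloud("top",d);np.savez("/tmp/top8",p=p,d=d)
m=(d>0)&(P[...,2]>.012)&(P[...,2]<.05)&(P[...,0]>.35)&(P[...,0]<.59)&(P[...,1]>.125)&(P[...,1]<.25)
print(m.sum(), P[m].min(0),P[m].max(0)); k,l,st,c=cv2.connectedComponentsWithStats(m.astype(np.uint8));print(st.tolist(),c.round().tolist())
E
```

```text
41.85 8.999741524457932 0.061790403805859574 [ 0.855  0.524 -3.54 ] 1437
[-0.016 -0.015] [[53.0, -109.0], [56.0, 4.0], [-113.0, 115.0], [-128.0, 105.0], [-148.0, 61.0], [-40.0, -66.0], [37.0, -110.0]]
904 [0.44456378 0.13992794 0.01320455] [0.54360068 0.20815888 0.04939961]
[[0, 0, 512, 384, 195704], [182, 215, 23, 28, 583], [185, 249, 29, 12, 321]] [[256.0, 191.0], [194.0, 228.0], [199.0, 255.0]]
```

```bash
python3 - <<'E'
from h import *
p=np.load("/tmp/top8.npz")["p"];q,e=grab_frame("scene")
a=cv2.resize(p[170:300,130:260,::-1],(400,400),interpolation=cv2.INTER_CUBIC);b=cv2.resize(q[150:270,130:250,::-1],(400,400),interpolation=cv2.INTER_CUBIC)
cv2.imwrite("pics/m8.png",np.hstack([a,b]))
print(np.mean([get_state()["force"] for _ in range(3)],0))
E
```

```text
[-0.40164484 -0.33019492 -3.22276997]
```

View pics/m8.png

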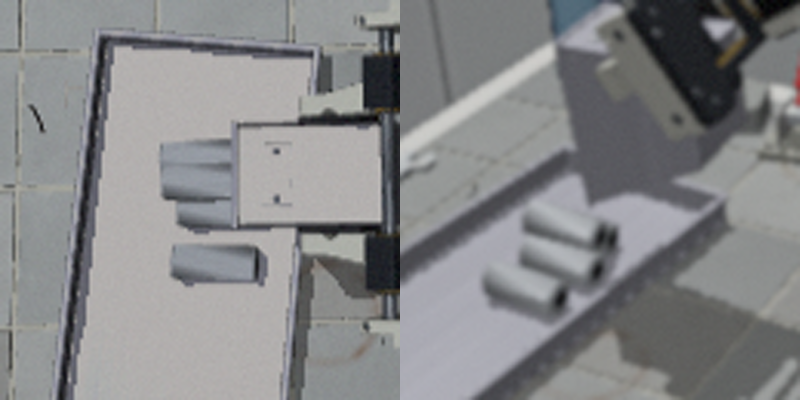

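servo_tool(moves=[{"dx": 0.01, "dy": 0, "dz": 0, "roll": 0, "jaw": 0.5}, {"dx": 0.02, "dy": 0, "dz": 0, "roll": 0, "jaw": 0.5}, {"dx": 0.02, "dy": 0, "dz": 0, "roll": 0, "jaw": 0.5}, {"dx": 0.0165, "dy": 0, "dz": -0.01, "roll": 0, "jaw": 0.5}, {"dx": 0, "dy": -0.003, "dz": -0.02, "roll": 0, "jaw": 0.5}, {"dx": 0, "dy": 0, "dz": -0.015, "roll": 0, "jaw": 0.5}, {"dx": 0, "dy": 0, "dz": -0.015, "roll": 0, "jaw": 0.5}, {"dx": 0, "dy": 0, "dz": 0, "roll": 0, "jaw": 0.5}, {"dx": 0, "dy": 0, "dz": 0, "roll": 0, "jaw": 0.5}, {"dx": 0, "dy": 0, "dz": 0, "roll": 0, "jaw": 0.5}], newtons=40)

```text
t: 43.25
eef_pos: [0.5711, 0.0828, 0.1299]
ee_rot: [-3.0, 0.98, -1.453]
force: [-0.9, -0.3, -3.0]
width: 0.062
gripper_force: 40.0
```

```bash
python3 tl.py; python3 st.py
```

```text
43.25 39.999008774757385 0.06198829035203991 [-0.946 -0.336 -2.957] 1214
[-0.016 -0.013] [[79.0, -109.0], [57.0, 4.0], [-102.0, 112.0], [-125.0, 107.0], [-148.0, 60.0], [-40.0, -68.0], [18.0, -99.0]]
43.3 [0.571 0.083 0.13 ] q [-0.221  0.504 -0.072 -0.991 -1.387  0.666] F [-0.533  1.231 -3.126] 0.06134627986507355
t [ 0.044  0.833 -0.551] j [-0.997  0.    -0.078]
```

servo_tool(moves=[{"dx": 0, "dy": 0, "dz": -0.014, "roll": 0, "jaw": 0.5}, {"dx": 0, "dy": -0.007, "dz": -0.009, "roll": 0, "jaw": 0.5}, {"dx": 0, "dy": -0.007, "dz": -0.009, "roll": 0, "jaw": 0.5}, {"dx": 0, "dy": -0.007, "dz": -0.009, "roll": 0, "jaw": 0.5}, {"dx": 0, "dy": -0.007, "dz": -0.009, "roll": 0, "jaw": 0.5}, {"dx": 0, "dy": -0.008, "dz": -0.008, "roll": 0, "jaw": 0.5}, {"dx": 0, "dy": -0.008, "dz": -0.008, "roll": 0, "jaw": 0.5}, {"dx": 0, "dy": -0.008, "dz": -0.008, "roll": 0, "jaw": 0.5}, {"dx": 0, "dy": -0.008, "dz": -0.008, "roll": 0, "jaw": 0.5}, {"dx": 0, "dy": 0, "dz": 0, "roll": 0, "jaw": 0.5}], newtons=10)

```text
t: 44.55
eef_pos: [0.5709, 0.0218, 0.0467]
ee_rot: [-3.003, 0.981, -1.456]
force: [0.8, -1.2, 2.7]
width: 0.062
gripper_force: 10.0
```

```bash
python3 tl.py; python3 st.py
```

```text
44.55 10.000010579824448 0.06204584504350341 [ 0.796 -1.18   2.658] 1218
[0.004 0.031] [[119.0, 9.0], [-113.0, 114.0], [-125.0, 108.0], [-149.0, 59.0], [-80.0, 8.0], [-6.0, -26.0], [70.0, -27.0]]
44.6 [0.571 0.022 0.047] q [-0.311  0.656 -0.05  -0.965 -1.375  0.814] F [ 0.796 -2.466  0.876] 0.06194505517289079
t [ 0.043  0.833 -0.551] j [-0.997  0.001 -0.077]
```

servo_tool(moves=[{"dx": 0, "dy": -0.003, "dz": -0.004, "roll": 0, "jaw": 0.5}, {"dx": 0, "dy": -0.004, "dz": -0.004, "roll": 0, "jaw": 0.5}, {"dx": 0, "dy": -0.004, "dz": -0.004, "roll": 0, "jaw": 0.5}, {"dx": 0, "dy": -0.004, "dz": -0.003, "roll": 0, "jaw": 0.5}, {"dx": 0, "dy": 0, "dz": 0, "roll": 0, "jaw": 0.5}, {"dx": 0, "dy": 0, "dz": 0, "roll": 0, "jaw": 0.5}, {"dx": 0, "dy": 0, "dz": 0, "roll": 0, "jaw": 0.5}, {"dx": 0, "dy": 0, "dz": 0, "roll": 0, "jaw": 0.5}, {"dx": 0, "dy": 0, "dz": 0, "roll": 0, "jaw": 0.5}, {"dx": 0, "dy": 0, "dz": 0, "roll": 0, "jaw": 0.5}])

```text
t: 45.85
eef_pos: [0.5707, 0.0079, 0.0321]
ee_rot: [-3.003, 0.981, -1.456]
force: [-0.0, 0.6, -2.3]
width: 0.0623
gripper_force: 10.0
```

```bash
python3 tl.py; python3 st.py
```

```text
45.85 9.99741643667221 0.06234586694698181 [-0.006  0.605 -2.281] 1235
[0.003 0.042] [[155.0, -11.0], [109.0, 48.0], [-111.0, 116.0], [-125.0, 110.0], [-143.0, 80.0], [-147.0, 60.0], [-80.0, 3.0], [30.0, -12.0]]
45.9 [0.571 0.008 0.032] q [-0.331  0.685 -0.039 -0.957 -1.377  0.838] F [ 1.044 -0.644 -2.826] 0.06160460762308946
t [ 0.043  0.833 -0.551] j [-0.997  0.    -0.077]
```

servo_tool(moves=[{"dx": 0.01, "dy": 0, "dz": 0, "roll": 0, "jaw": 0.5}, {"dx": 0.01, "dy": 0, "dz": 0, "roll": 0, "jaw": 0.5}, {"dx": 0, "dy": 0, "dz": -0.004, "roll": 0, "jaw": 0.5}, {"dx": 0, "dy": 0, "dz": -0.004, "roll": 0, "jaw": 0.5}, {"dx": 0, "dy": -0.002, "dz": -0.004, "roll": 0, "jaw": 0.5}, {"dx": 0, "dy": -0.002, "dz": -0.003, "roll": 0, "jaw": 0.5}, {"dx": 0, "dy": 0, "dz": 0, "roll": 0, "jaw": 0.5}, {"dx": 0, "dy": 0, "dz": 0, "roll": 0, "jaw": 0.5}, {"dx": 0, "dy": 0, "dz": 0, "roll": 0, "jaw": 0.5}, {"dx": 0, "dy": 0, "dz": 0, "roll": 0, "jaw": 0.5}])

```text
t: 47.15
eef_pos: [0.5917, 0.0043, 0.0181]
ee_rot: [-2.999, 0.982, -1.453]
force: [3.7, 1.0, 6.8]
width: 0.0631
gripper_force: 9.9
```

```bash
python3 tl.py; python3 st.py
```

```text
47.15 9.931545100989752 0.06306833844021857 [3.67  0.981 6.821] 1239
[0.001 0.05 ] [[103.0, 69.0], [-114.0, 113.0], [-135.0, 95.0], [-149.0, 60.0], [-81.0, 7.0], [71.0, 4.0]]
47.2 [0.592 0.004 0.018] q [-0.327  0.724  0.006 -0.96  -1.378  0.834] F [4.679 0.525 7.077] 0.06319738284989085
t [ 0.044  0.834 -0.55 ] j [-0.997  0.001 -0.079]
```

servo_tool(moves=[{"dx": 0, "dy": 0, "dz": 0.002, "roll": 0, "jaw": 0.5}, {"dx": 0, "dy": 0, "dz": 0, "roll": 0, "jaw": 0.9}, {"dx": 0, "dy": 0, "dz": 0, "roll": 0, "jaw": 0.9}, {"dx": 0, "dy": 0, "dz": 0, "roll": 0, "jaw": 0.9}, {"dx": 0, "dy": 0, "dz": 0, "roll": 0, "jaw": 0.9}, {"dx": 0, "dy": 0, "dz": 0.02, "roll": 0, "jaw": 0.9}, {"dx": 0, "dy": 0, "dz": 0.03, "roll": 0, "jaw": 0.9}, {"dx": 0, "dy": 0, "dz": 0.04, "roll": 0, "jaw": 0.9}, {"dx": 0, "dy": -0.01, "dz": 0.04, "roll": 0, "jaw": 0.9}, {"dx": 0, "dy": -0.02, "dz": 0.03, "roll": 0, "jaw": 0.9}])

```text
t: 48.45
eef_pos: [0.5908, -0.026, 0.1829]
ee_rot: [-2.998, 0.979, -1.45]
force: [0.6, -0.1, -0.4]
width: 0.0788
gripper_force: 0.0
```

```bash
python3 st.py; python3 - <<'E'
from h import *
p,d=grab_frame("top");P=cloud("top",d)
m=(d>0)&(P[...,2]>.012)&(P[...,2]<.05)&(P[...,0]>.34)&(P[...,0]<.6)&(P[...,1]>.125)&(P[...,1]<.25)
print("pillars px",m.sum());k,l,st,c=cv2.connectedComponentsWithStats(m.astype(np.uint8));print(st[1:].tolist())
q,e=grab_frame("scene");S=cloud("scene",e)
# bucket: top height and extent in both clouds
for A,dd in((P,d),(S,e)):
    m=(dd>0)&(abs(A[...,0]-.59)<.05)&(A[...,1]>-.07)&(A[...,1]<.12)&(A[...,2]>.085)&(A[...,2]<.11)
    if m.sum(): print(m.sum(),np.percentile(A[m],[2,50,98],axis=0).round(3).tolist())
m=(e>0)&(abs(S[...,0]-.56)<.006)&(S[...,1]>-.07)&(S[...,1]<.11)&(S[...,2]>.005)&(S[...,2]<.105)
h=cv2.approxPolyDP(cv2.convexHull((S[m][:,1:]*1000).astype(np.float32)),6,True)[:,0];print("side y,z",h.round().tolist())
E
```

```text
48.45 [ 0.591 -0.026  0.183] q [-0.36   0.518  0.094 -0.918 -1.574  0.615] F [ 0.63  -0.068 -0.369] 0.07877868517914445
t [ 0.043  0.833 -0.552] j [-0.997 -0.001 -0.08 ]
pillars px 1115
[[182, 215, 34, 28, 792], [185, 249, 29, 12, 323]]
462 [[0.557, -0.031, 0.086], [0.595, 0.054, 0.095], [0.623, 0.093, 0.099]]
609 [[0.557, -0.034, 0.085], [0.588, 0.029, 0.093], [0.624, 0.088, 0.099]]
side y,z [[99.0, 6.0], [90.0, 97.0], [-33.0, 97.0], [-30.0, 6.0]]
```

```bash
python3 - <<'E'
from h import *
p,d=grab_frame("top");P=cloud("top",d)
m=(d>0)&(abs(P[...,0]-.59)<.02)&(P[...,1]>-.02)&(P[...,1]<.03)
print("inside z",m.sum(),np.percentile(P[m][:,2],[5,25,50,75,95]).round(3))
m=(d>0)&(P[...,2]>.013)&(P[...,2]<.06)&(P[...,0]>.34)&(P[...,0]<.59)&(P[...,1]>.11)&(P[...,1]<.25)
k,l,st,c=cv2.connectedComponentsWithStats(m.astype(np.uint8))
for i in range(1,k):
    if st[i][4]>50: print(st[i].tolist(),P[l==i].min(0).round(3),P[l==i].max(0).round(3),cv2.minAreaRect(P[l==i][:,:2].astype(np.float32)*1000))
E
```

```text
inside z 349 [-0.001  0.001  0.002  0.004  0.006]
[182, 215, 34, 28, 789] [0.483 0.136 0.013] [0.544 0.209 0.05 ] ((512.5050048828125, 171.7768096923828), (64.31461334228516, 68.36690521240234), 5.457924842834473)
[220, 242, 7, 68, 158] [0.34  0.111 0.021] [0.483 0.125 0.031] ((411.5220947265625, 115.39847564697266), (6.047305583953857, 142.87060546875), 84.32305908203125)
[185, 249, 29, 12, 324] [0.445 0.14  0.013] [0.469 0.201 0.033] ((456.9642333984375, 170.3797149658203), (60.798255920410156, 23.893505096435547), 88.69821166992188)
```

```bash
python3 -c "
from station import *
print(job_done())"
```

```text
the job is handed in; nothing more can be done
None
```

I handed the job in at about 48.5 s of the 58 s allowed: all four pillars are in the tray, and the empty bucket stands upright on the bare worktop with the gripper clear. The bucket turned over by swinging in a loosened slanted hold, because the arm could not tilt it. On the way back upright its front rested on the tray rim. The last depth check shows the bucket empty and no sign of the jar, die or spare bucket being touched, though I did not measure those three again.

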